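Seat a taper-shank tool holder in the setting fixture and lock it

ROBOT

A 6-joint arm with a two-finger parallel gripper is mounted at the origin on the work surface. World frame = base frame: x ahead of the robot, y to its left, z up, the work surface at z = 0. Lengths are in m, angles in rad, forces in N, time in s.
With the tool pointing down it reaches from about 0.35 to 0.725 m from the base axis. Payload 6 kg.
Tool frame: the origin (TCP) lies midway between the tips of the shut fingers; the grasp point (between the pads) lies 19 mm behind it; z points along the fingers, y is the direction in which the jaws open and shut (so a half turn about z gives the same grasp; the last joint's range is limited). The gripper opens to 85 mm and grips with 20 to 120 N. Pads are 22 mm wide; open, the fingers measure 114 mm over their backs; the gripper's body (76 mm by 85 mm) begins 54 mm behind the grasp point. The pads swing forward as they close: fully open they stand 13 mm farther back than shut.
Start: joints at [-0.983, 0.04, 0.085, 0, -1.615, -0.334], TCP at [0.151, -0.581, 0.231] pointing down, gripper open.
Joint ranges: [-2.56, 2.56], [-1.29, 2.01], [-1.08, 1.49], [-3.29, 1.98], [-2.81, -0.18], [-2.99, 2.99]. Speed limits (rad/s): [2.57, 2.57, 3.01, 3.14, 3.14, 3.14].

INTERFACE

Orientations are given as a unit quaternion [w, x, y, z].
In Python, from cell import ctrl, viewer, outline_of gives the robot as it stands.
- The arm moves only by the tool send_rows, never from a script. Its argument "rows" is a list of rows, each a list of 7 numbers: the turn, a rotation vector about the tool's x, y, z as a fraction of full scale, then the shift along the tool's x, y, z as a fraction of full scale, then the closure, from 0 (fully open) to 1 (shut). A call has 1 to 5 rows; each row is the pose to reach, as a shift and turn from the pose commanded when the call began, along the tool's axes at that moment; what a row does not reach only later rows make up. Full scale, the value 1, is 0.3 m for a shift and 90 degrees for a turn. A row lasts 1/10 s, in which the tool goes at most 50 mm and 8.59 degrees, less where a joint would pass 70% of its speed; a pose out of reach is approached as far as the arm can. A call with a number of a shift or a turn outside -1 to 1 is refused whole. A call with a gripper value outside its range is refused whole. The fingers move at their own pace and stop on an object; "force" is the grip in N (left out, the last holds). Time passes only in rows, so rows that repeat a pose let the fingers close. It gives the time, the measured TCP pose, the force and the opening at its end, in the units of the state.
- ctrl.state(): the state, without advancing time (a new reading comes with each control period).
- viewer.camera(name): name is "side" or "top"; returns a dict with "frame" (400x640x3 uint8, red, green, blue), "fx", "fy", "cx", "cy" (pixels), "pose" (4x4, takes a point from camera to world coordinates). Camera axes: x right, y down, z forward; pixel columns grow to the right and rows downward; lengths in m; the calibration is good to about 2 mm. A picture is of the moment at which its call begins. There is no depth.
- ctrl.sign_off(): hands the job in, once; it reports no verdict.
Trained networks look in the newest picture that a camera, given by its name, has taken for a name from the list of things; names that differ only in an ending like _2 or _b are one class to them, and where a whole thing is asked for, a point or a joint stands for the part that bears it (a point fixed in the world has none). Each returns a list of dicts, best first, with "score" (0 to 1); they miss things now and then, are a little off and sometimes report something else, mostly with a low value. They report only what shows in the picture. A call takes as long as a camera call. They do not tell look-alikes from the thing itself.
- outline_of(label, camera): "mask" (400x640 bool, what is visible of it) and "rect" ([left, top, width, height] in pixels, round what is visible of it).
The state is a dict: "time_s": time; "q": joint angles; "joint_velocities": joint speeds; "tau": joint torques, N m; "tool_pos": TCP position; "ee_rot": TCP orientation; "ft_force": force on the tool from outside, world axes, zero at the start; "wrist_torque": the same for the moment, N m; "gripper_width": opening from 0.0 (shut) to 1.0 (fully open).
Only numpy, scipy, OpenCV 4.12 (cv2) and the standard library are available. Lean on these libraries where they do the work, as an engineer would, in place of code of your own. Each camera call takes 0.05 s, during which the arm holds its last target.

TASK

Take the steel tool holder out of the leaning fork rest and stand it upright, nose up, with its taper in the matching tapered socket of the setting fixture; keep hold of it until it is practically home, do not drop it in, and see that its flange lies flat on the socket's face. Then let go of it and swing the fixture's lock arm by its knob all the way to its stop, so that the hook lies over the flange. Leave the spare holder, the oil bottle and the wrench where they are.

Things in the scene. Friction and masses are not known exactly. Their poses are not given: they have to be found in the camera images.
- holder_center (a point): turned steel holder, 132 mm long, 0.5 kg; point on its axis half-way along, z along the axis to the nose. Along z in mm: stud (dia 12) -66 to -54; taper -54 to -6, dia 18 growing to 32; flange (dia 52) -6 to 10; plain round nose (dia 32), the grip, 10 to 66. Starts hanging by its flange in the rest's fork, leaning 35 degrees from vertical, nose up and towards the rest's -x, robot's right
- rest: fixed dark-steel rest, base 130 x 100 x 10 mm; origin at the centre of its underside. Carries an 8 mm thick fork plate, 74 x 83 mm, sloping 35 degrees (higher at +x); the holder's flange lies on it, the flange underside's centre 105 mm above the origin. The 35 mm wide slot is open at the plate's upper end: the holder leaves along its own axis or straight up
- socket_mouth (a point): centre of the mouth of the fixture's tapered socket, in its flat top face 90 mm above the bench; z up, x and y the fixture's axes. Socket: dia 33 mm at the mouth, 19 mm at 48 mm deep, open bore for the stud below; steel collar dia 72 mm outside. When home, the flange's underside lies on this face and holder_center is 6 mm above this point
- lock_pivot (a point): fixed: centre of the lock arm's pivot at the height of the arm's underside, 75 mm from the socket's axis towards the fixture's +y, 19 mm above the socket's face. The pivot boss is 32 mm in diameter
- lock_knob (a point): centre of the lock arm's upright round black knob, dia 20 mm, 45 mm tall, 70 mm from the pivot and 50 mm above the socket's face; moves with the arm. It stands on the arm's flat steel bar (16 mm wide, 9 mm thick), whose other end, 56 mm beyond the pivot on the opposite side, is the hook
- lock_arm (a joint): lock arm's angle about its upright pivot, rad. 0: open, knob on the fixture's -x side of the pivot. Grows clockwise seen from above to the stop at 1.57: knob straight out along the fixture's +y, hook over the flange (3 mm above it when the holder is home; one not home blocks it). Starts 0 to 0.4; stiff, about 2 N at the knob, stays where left
- fixture: fixed setting fixture, bolted to the bench: steel base 100 (x) x 150 (y) x 15 mm with the socket collar and the pivot post. Origin: on the bench under the socket's axis; the base reaches from -50 to +100 mm in y
- spare_center (a point): bystander: a larger steel tool holder, 142 mm tall, 63 mm across its flange, standing loose on its nose with the taper upwards; this point is half-way up
- oil_bottle_center (a point): bystander: loose white plastic oil bottle with a black cap, 56 mm diameter, 160 mm tall, upright; this point is half-way up
- wrench: bystander: loose steel wrench 200 mm long, lying flat, about 8 mm high; origin at the middle of its underside, x along its length
Things that resemble listed ones, but are neither listed nor needed, are in the scene too. What is shaped like the part that bears holder_center but purple is not meant.

How it is judged:
On the way, in this order (a step that is already met when the one before it is completed fails the run):
1. the holder is brought, upright and still held in the fingers, to within 10 mm of home in the socket (z of holder_center in the frame of socket_mouth below 0.016 m and horizontal distance between holder_center and socket_mouth below 0.006 m and angle between holder_center's own z axis and vertical below 0.15 rad and contact force between the fingers and holder above 1 N), for 0.05 s.
2. the holder stands home in the socket, flange flat on its face, and is let go (z of holder_center in the frame of socket_mouth below 0.008 m and horizontal distance between holder_center and socket_mouth below 0.003 m and angle between holder_center's own z axis and vertical below 0.04 rad and contact force between the fingers and holder below 0.3 N), for 0.2 s.
3. the lock arm is swung to its stop (value of joint lock_arm above 1.45 rad), for 0.2 s.
At the end, for the whole second after the job is handed in: The holder stands at rest in the socket, nose up: its axis within 3 mm of the socket's axis and within 0.04 rad of vertical, its flange less than 2 mm off the socket's face, and the lock arm is at its stop over the flange (joint above 1.45 of 1.57 rad) (z of holder_center in the frame of socket_mouth between 0.003 and 0.008 m and horizontal distance between holder_center and socket_mouth below 0.003 m and angle between holder_center's own z axis and vertical below 0.04 rad and value of joint lock_arm above 1.45 rad and linear speed of holder below 0.02 m/s); the robot touches nothing.
It fails at once if the spare holder is moved more than 25 mm (distance of spare_center from where it was at the start of the episode above 0.025 m).
It fails at once if the oil bottle is moved more than 25 mm (distance of oil_bottle_center from where it was at the start of the episode above 0.025 m).
It fails at once if the wrench is moved more than 25 mm (distance of wrench from where it was at the start of the episode above 0.025 m).
It also fails if it takes over 61 s, if anything falls off the work surface, if the arm or the gripper's body presses on something with over 40 N, if the wrist force passes 120 N, or if a joint passes its speed limit or range.

## Working session

There is one attempt and no reset: what is moved stays moved. The work goes in short steps, Python scripts to look and compute and a tool call to move; the robot and the scene stay as the last step left them, time stands still between calls to the robot, and variables do not carry over. Pictures are saved under pics/ and viewed, and the job is handed in when it is done.

Besides the shell and the picture viewer there is one more tool, called after "Call:" as name(argument=value, ...), one argument or row to a line, values as JSON. send_rows: Moves the arm, as the interface text tells. Its arguments: {"type":"object","properties":{"rows":{"type":"array","items":{"type":"array","items":{"type":"number","minimum":-1,"maximum":1}}},"force":{"type":"number"}},"required":["rows"]}

```bash
ls; mkdir -p pics; cat > h.py <<'E'
import numpy as np,cv2,json,pickle
from cell import ctrl,viewer,outline_of
def snap(n,fn):
    c=viewer.camera(n); cv2.imwrite('pics/'+fn,c['frame'][:,:,::-1]); pickle.dump(c,open('pics/'+fn+'.pkl','wb')); return c
def load(fn): return pickle.load(open('pics/'+fn+'.pkl','rb'))
def proj(c,P):
    P=np.atleast_2d(P); T=np.linalg.inv(c['pose']); p=P@T[:3,:3].T+T[:3,3]
    return np.c_[c['fx']*p[:,0]/p[:,2]+c['cx'],c['fy']*p[:,1]/p[:,2]+c['cy']]
def ray(c,u,v):
    d=c['pose'][:3,:3]@np.array([(u-c['cx'])/c['fx'],(v-c['cy'])/c['fy'],1.]); return c['pose'][:3,3],d/np.linalg.norm(d)
def atz(c,u,v,z):
    o,d=ray(c,u,v); return o+d*(z-o[2])/d[2]
E
python3 - <<'E'
from h import *
for n in ['side','top']:
    c=snap(n,n+'0.png'); print(n,c['fx'],c['cx'],c['cy']); print(c['pose'].round(3))
    for l in ['holder_center','rest','lock_arm','fixture','spare_center','oil_bottle_center','wrench']:
        r=outline_of(l,n)
        print(l,[(round(x['score'],2),x['rect']) for x in r])
print(ctrl.state())
E
```

```text
pics
side 457.9688204448297 309.49219055570455 202.97360340437194
[[ 1.    -0.003  0.011  0.522]
 [-0.009 -0.766  0.643 -0.643]
 [ 0.007 -0.643 -0.766  0.891]
 [ 0.     0.     0.     1.   ]]
holder_center [(0.84, [302.5, 284.7, 27.8, 30.9])]
rest [(0.67, [284.1, 273.9, 62.1, 85.1])]
lock_arm [(0.7, [285.9, 112.6, 52.0, 29.4])]
fixture [(0.82, [286.5, 110.4, 50.1, 89.4])]
spare_center [(0.62, [377.2, 215.7, 30.6, 47.7])]
oil_bottle_center [(0.78, [388.7, 151.6, 25.3, 59.4])]
wrench [(0.59, [254.6, 220.4, 82.2, 10.0])]
top 477.00096929514854 323.35668130050595 209.6942987697726
[[ 0.006 -0.991  0.135  0.425]
 [-1.    -0.007 -0.003  0.018]
 [ 0.003 -0.135 -0.991  0.955]
 [ 0.     0.     0.     1.   ]]
holder_center [(0.84, [429.7, 192.1, 66.1, 30.8]), (0.83, [376.0, 286.6, 70.6, 30.9])]
rest [(0.78, [405.2, 185.6, 74.2, 63.6]), (0.67, [263.3, 76.7, 31.0, 47.6])]
lock_arm [(0.75, [342.6, 102.8, 33.5, 42.7]), (0.62, [171.7, 173.7, 44.2, 73.4]), (0.39, [405.8, 188.3, 76.1, 62.8])]
fixture [(0.56, [174.5, 171.3, 104.1, 75.3])]
spare_center [(0.87, [342.0, 102.9, 31.8, 45.3]), (0.7, [311.5, 
[... 166 characters left out ...]
: 0.8, 'q': array([-9.83314610e-01,  4.01932186e-02,  8.48067333e-02, -2.75756060e-05,
       -1.61550407e+00, -3.33719521e-01]), 'joint_velocities': array([-3.33570487e-04, -5.77617331e-05, -5.15195303e-04,  3.31336006e-04,
       -5.08984162e-04, -1.03603248e-05]), 'tau': array([-4.75835186e-04, -3.67887068e+01,  3.47418344e+01,  6.93275079e+00,
       -8.79462896e-04,  3.02099785e-07]), 'tool_pos': array([ 0.15066038, -0.58075105,  0.23126335]), 'ee_rot': array([-8.60407899e-06, -1.26541543e-01,  9.91961307e-01,  4.83287561e-05]), 'ft_force': array([-0.18523225,  0.49214194,  0.16338665]), 'wrist_torque': array([-0.05073714, -0.04069388, -0.01839998]), 'gripper_width': 0.9996110536865954}
```

View pics/side0.png

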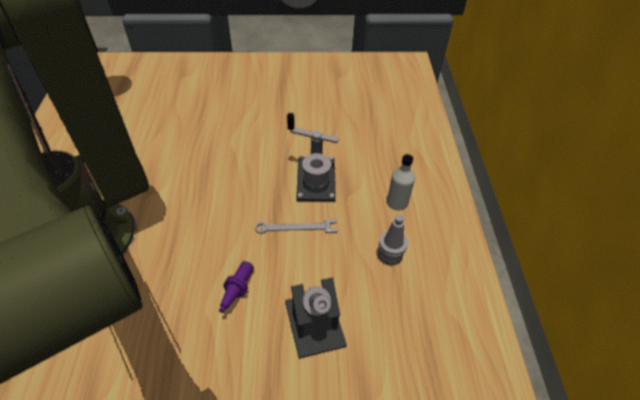

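View pics/top0.png

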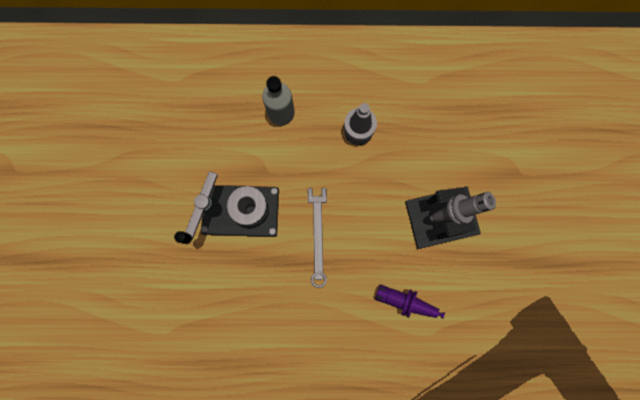

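```bash
python3 - <<'E'
from h import *
def crop(fn,x,y,w,h,s,out):
    im=cv2.imread('pics/'+fn)[y:y+h,x:x+w]; im=cv2.resize(im,None,fx=s,fy=s,interpolation=cv2.INTER_CUBIC)
    return im
a=crop('side0.png',275,265,90,100,6,0);b=crop('side0.png',275,105,80,100,6,0)
c=crop('top0.png',395,175,110,80,7,0);d=crop('top0.png',165,165,120,80,6,0)
for n,i in zip(['sr','sf','tr','tf'],[a,b,c,d]): cv2.imwrite(f'pics/{n}.png',i)
E
```

```text
(no output)
```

View pics/sr.png

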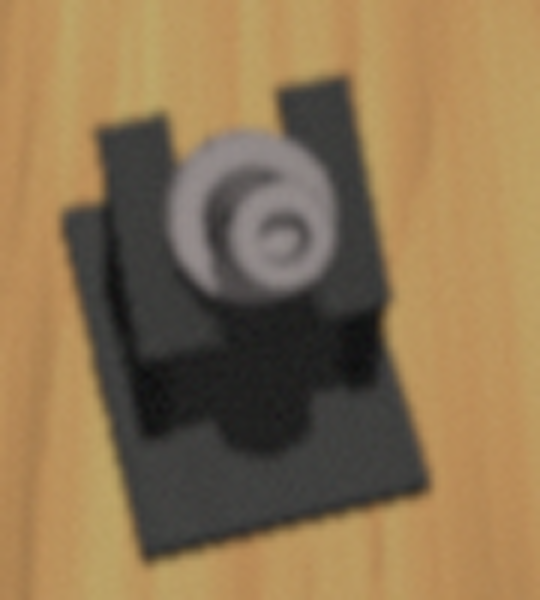

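View pics/tr.png

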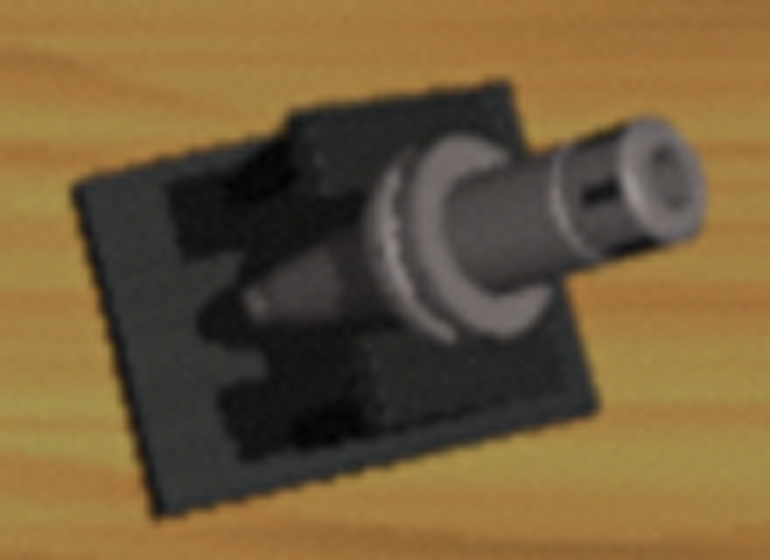

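View pics/sf.png

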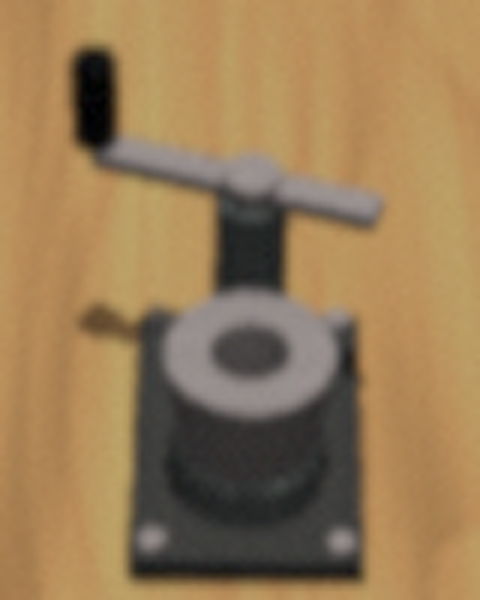

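View pics/tf.png

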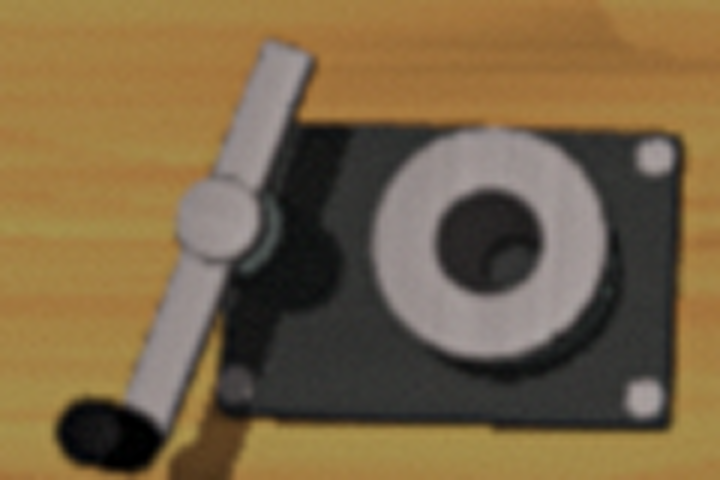

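```bash
cat > fit.py <<'E'
from h import *
from scipy.optimize import least_squares
S=load('side0.png');T=load('top0.png')
def pts(l,ox,oy,s): l=np.array(l,float); return (l+.5)/s-.5+[ox,oy]
def W(p,L):
    c,s=np.cos(p[2]),np.sin(p[2]); L=np.array(L); return np.c_[c*L[:,0]-s*L[:,1]+p[0],s*L[:,0]+c*L[:,1]+p[1],L[:,2]]
sn,cs=np.sin(np.radians(35)),np.cos(np.radians(35))
H=lambda z:[-sn*(z+.006),0,.105+cs*(z+.006)]
def fit(sets,p0,name):
    f=lambda p:np.concatenate([(proj(c,W(p,L))-u).ravel() for c,L,u in sets])
    r=least_squares(f,p0,loss='soft_l1'); print(name,r.x.round(4)); 
    for c,L,u in sets: print((proj(c,W(r.x,L))-u).round(1).tolist())
    return r.x
# rest yaw: rest -x ~ world -y => +x ~ world +y ; yaw~pi/2
# corners local (x,y): near in side = -x end
rest_s=[[-.065,.05,0],[-.065,-.05,0],[.065,.05,.01],H(.066)]
us=pts([[150,558],[428,490],[65,210],[279,238]],275,265,6)
rest_t=[[.065,-.05,0.005],[.065,.05,0],[-.065,.05,.005],[-.065,-.05,.01],H(.066),H(-.066)]
ut=pts([[75,188],[158,517],[600,408],[510,82],[664,180],[256,303]],395,175,7)
if __name__=='__main__':
    r=fit([(S,rest_s,us),(T,rest_t,ut)],[.54,-.3,1.6],'rest')
    fit([(S,rest_s,us)],[.54,-.3,1.6],'rest side only');fit([(T,rest_t,ut)],[.54,-.3,1.6],'rest top only')
    fs=[[-.05,-.05,0],[.05,-.05,0],[0,0,.09],[0,.075,.120]]
    fus=pts([[131,578],[360,578],[250,352],[252,172]],275,105,6)
    ft=[[.05,-.05,.015],[-.05,-.05,.015],[-.05,.1,.0],[0,0,.09],[0,.075,.12]]
    fut=pts([[682,135],[668,430],[218,412],[489,242],[219,218]],165,165,6)
    f=fit([(S,fs,fus),(T,ft,fut)],[.54,.15,0],'fix')
    fit([(S,fs,fus)],[.54,.15,0],'fix s');fit([(T,ft,fut)],[.54,.15,0],'fix t')
    # knob
    ku=pts([[96,100]],275,105,6); kt=pts([[95,433]],165,165,6) 
    for a in np.arange(0,.45,.05):
        k=W(f,[[-.07*np.cos(a),.075+.07*np.sin(a),.14]])
        print(round(a,2),(proj(S,k)-ku).round(1),(proj(T,k)-kt).round(1))
    print('spare',atz(T,360,125,.1),'bottle',atz(T,275,86,.155),'wrench',atz(T,318,190,0),atz(T,318,285,0))
E
python3 fit.py
```

```text
rest [ 0.5418 -0.2234  1.8133]
[[-1.5, 1.8], [0.5, 1.1], [-1.6, -0.1], [0.5, -0.4]]
[[-0.9, -0.9], [-0.3, 0.5], [-0.2, 0.7], [-0.2, -1.0], [0.0, -0.4], [0.2, 0.1]]
rest side only [ 0.5429 -0.222   1.8067]
[[-1.2, 1.1], [0.9, 0.6], [-0.9, -0.9], [0.9, -1.1]]
rest top only [ 0.5415 -0.2238  1.8133]
[[-0.7, -0.8], [-0.1, 0.7], [0.0, 0.9], [-0.0, -0.9], [0.3, -0.2], [0.4, 0.3]]
fix [ 0.5514  0.1575 -0.0355]
[[-0.9, 0.7], [0.2, 1.6], [-0.1, -0.2], [0.3, 0.2]]
[[-0.1, -0.5], [-0.5, 0.2], [0.5, 0.6], [-0.4, -0.1], [-0.4, -0.4]]
fix s [ 0.5517  0.1597 -0.02  ]
[[-0.5, 0.3], [0.6, 0.8], [-0.0, -0.8], [-0.1, -0.4]]
fix t [ 0.5512  0.1572 -0.0397]
[[0.2, -0.3], [-0.4, 0.4], [0.6, 0.5], [-0.2, -0.0], [-0.1, -0.5]]
0.0 [[-1.7  5.5]] [[14.2  2.4]]
0.05 [[-1.6  4.6]] [[12.2  2.3]]
0.1 [[-1.4  3.6]] [[10.1  2.1]]
0.15 [[-1.2  2.7]] [[8.1 1.7]]
0.2 [[-0.8  1.8]] [[6.2 1.3]]
0.25 [[-0.5  1. ]] [[4.2 0.7]]
0.3 [[-0.   0.1]] [[2.3 0.1]]
0.35 [[ 0.5 -0.7]] [[ 0.4 -0.6]]
0.4 [[ 1.1 -1.6]] [[-1.5 -1.4]]
spare [ 0.70087091 -0.05161925  0.1       ] bottle [0.75277539 0.10167114 0.155     ] wrench [0.59588329 0.02620227 0.        ] [0.40518794 0.02470439 0.        ]
```

```bash
cat > mv.py <<'E'
from h import *
from scipy.spatial.transform import Rotation as R
def cur():
    s=ctrl.state(); q=s['ee_rot']; return s,np.array(s['tool_pos']),R.from_quat([q[1],q[2],q[3],q[0]])
def Rt(z,y):
    z=np.array(z,float)/np.linalg.norm(z); y=np.array(y,float); y-=z*(y@z); y/=np.linalg.norm(y)
    return R.from_matrix(np.c_[np.cross(y,z),y,z])
def go(p,Rg):
    s,p0,R0=cur(); d=R0.inv().apply(np.array(p)-p0)/.3; r=(R0.inv()*Rg).as_rotvec()/(np.pi/2)
    print('t',round(s['time_s'],2),'q',s['q'].round(3),'pos',p0.round(4),'w',round(s['gripper_width'],3),'F',np.round(s['ft_force'],1))
    print('row',r.round(4).tolist(),d.round(4).tolist(),'mm',round(np.linalg.norm(d)*300,1),'deg',round(np.linalg.norm(r)*90,1))
a=np.array([.138,-.557,.819]);a/=np.linalg.norm(a)
psi=1.8133; a=np.array([-np.sin(np.radians(35))*np.cos(psi),-np.sin(np.radians(35))*np.sin(psi),np.cos(np.radians(35))])
hc=np.array([.5418,-.2234,.105])+.006*a
RG=Rt(-a,np.array([-np.cos(psi)*-1,np.sin(psi),0.4]))
E
python3 - <<'E'
from mv import *
print(a,hc,hc+.026*a)
go(hc+.15*a,RG); go(hc+.136*a,RG)
E
```

```text
[ 0.13773508 -0.55679348  0.81915204] [ 0.54262641 -0.22674076  0.10991491] [ 0.54620752 -0.24121739  0.13121287]
t 0.8 q [-0.983  0.04   0.085 -0.    -1.616 -0.334] pos [ 0.1507 -0.5808  0.2313] w 1.0 F [-0.2  0.5  0.2]
row [-0.3888, -0.0022, 0.0069] [-1.5577, 0.5275, -0.005] mm 493.4 deg 35.0
t 0.8 q [-0.983  0.04   0.085 -0.    -1.616 -0.334] pos [ 0.1507 -0.5808  0.2313] w 1.0 F [-0.2  0.5  0.2]
row [-0.3888, -0.0022, 0.0069] [-1.558, 0.5542, 0.0332] mm 496.2 deg 35.0
```

Call:
send_rows(
  rows=[
    [0,0,0,-0.8,0.25,-0.1,0],
    [0,0,0,-0.8,0.25,-0.1,0],
    [0,0,0,-0.8,0.25,-0.1,0],
    [0,0,0,-0.8,0.25,-0.1,0],
    [0,0,0,-0.8,0.25,-0.1,0],
  ],
)

```text
time_s: 1.3
tool_pos: [0.3629, -0.4483, 0.2614]
ee_rot: [0.0, -0.127, 0.992, -0.0]
ft_force: [0.0, -1.6, 1.0]
gripper_width: 0.997
```

```bash
python3 -c "
from mv import *
go(hc+.136*a,RG)"
```

```text
t 1.3 q [-0.543 -0.017  0.082 -0.    -1.669 -0.774] pos [ 0.3629 -0.4483  0.2614] w 0.997 F [ 0.  -1.6  1. ]
row [-0.3891, -0.0019, 0.007] [-0.7624, 0.3044, 0.1339] mm 249.5 deg 35.0
```

Call:
send_rows(
  rows=[
    [-0.389,-0.002,0.007,-0.762,0.304,0.134,0],
    [-0.389,-0.002,0.007,-0.762,0.304,0.134,0],
    [-0.389,-0.002,0.007,-0.762,0.304,0.134,0],
    [-0.389,-0.002,0.007,-0.762,0.304,0.134,0],
    [-0.389,-0.002,0.007,-0.762,0.304,0.134,0],
  ],
)

```text
time_s: 1.8
tool_pos: [0.5608, -0.3045, 0.2138]
ee_rot: [-0.04, -0.113, 0.945, 0.304]
ft_force: [1.1, -1.5, -1.5]
gripper_width: 0.999
```

```bash
python3 -c "
from mv import *
go(hc+.136*a,RG)"
```

```text
t 1.8 q [-0.472  0.556  0.741 -0.543 -2.128 -1.066] pos [ 0.5608 -0.3045  0.2138] w 0.999 F [ 1.1 -1.5 -1.5]
row [0.008, -0.0026, -0.0044] [-0.0031, 0.0197, -0.0168] mm 7.8 deg 0.9
```

Call:
send_rows(
  rows=[
    [0.008,-0.003,-0.004,-0.003,0.02,-0.017,0],
    [0.008,-0.003,-0.004,-0.003,0.02,-0.017,0],
  ],
)

```text
time_s: 2.0
tool_pos: [0.561, -0.3013, 0.2283]
ee_rot: [-0.033, -0.119, 0.948, 0.292]
ft_force: [-0.8, -0.3, 2.0]
gripper_width: 0.998
```

```bash
python3 - <<'E'
from mv import *
go(hc+.026*a,RG)
ims=[]
for n,x,y in [('side',250,200),('top',400,130)]:
    c=snap(n,n+'1.png'); im=c['frame'][:,:,::-1].copy()
    im=im[y:y+150,x:x+160]; im=cv2.resize(im,None,fx=4,fy=4,interpolation=cv2.INTER_CUBIC)
    s,p,Rr=cur()
    for P,col in [(hc+.066*a,(0,0,255)),(hc+.01*a,(0,255,0)),(hc-.066*a,(255,0,0)),(p,(255,255,0)),(p+Rr.apply([0,.0425,-.013]),(0,255,255)),(p+Rr.apply([0,-.0425,-.013]),(0,255,255))]:
        u=((proj(c,P)[0]-[x,y])+.5)*4-.5; cv2.circle(im,tuple(np.round(u).astype(int)),3,col,-1)
    cv2.imwrite(f'pics/{n}1c.png',im[:600])
E
```

```text
t 2.0 q [-0.461  0.529  0.736 -0.53  -2.122 -1.064] pos [ 0.561  -0.3013  0.2283] w 0.998 F [-0.8 -0.3  2. ]
row [-0.0085, 0.002, 0.0047] [0.001, -0.0115, 0.3837] mm 115.1 deg 0.9
```

View pics/side1c.png

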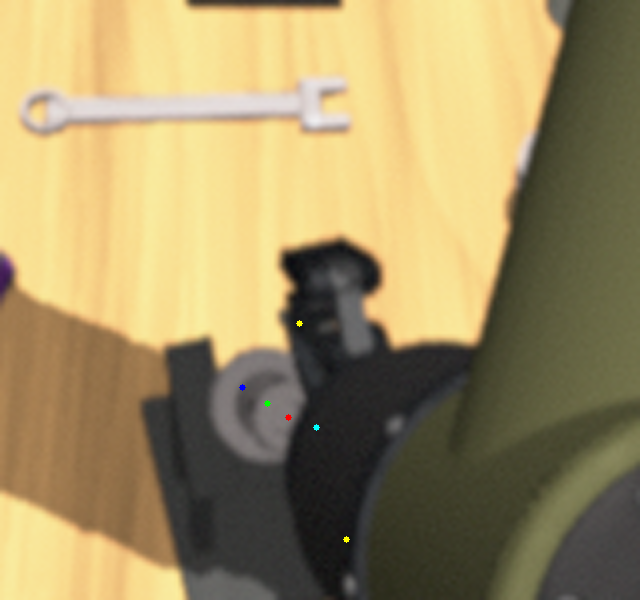

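View pics/top1c.png

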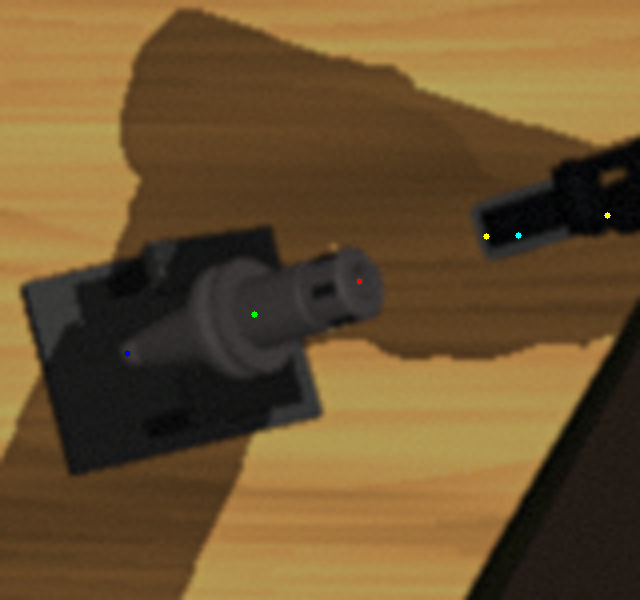

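Call:
send_rows(
  rows=[
    [-0.008,0.002,0.005,0.001,-0.011,0.06,0],
    [-0.008,0.002,0.005,0.001,-0.011,0.14,0],
    [-0.008,0.002,0.005,0.001,-0.011,0.2,0],
    [-0.008,0.002,0.005,0.001,-0.011,0.2,0],
    [-0.008,0.002,0.005,0.001,-0.011,0.2,0],
  ],
)

```text
time_s: 2.6
tool_pos: [0.5521, -0.2725, 0.1783]
ee_rot: [-0.036, -0.114, 0.947, 0.298]
ft_force: [-0.1, -0.0, 0.4]
gripper_width: 0.999
```

```bash
python3 -c "
from mv import *
go(hc+.026*a,RG)"
```

```text
t 2.6 q [-0.434  0.47   0.56  -0.519 -2.014 -1.039] pos [ 0.5521 -0.2725  0.1783] w 0.999 F [-0.1 -0.   0.4]
row [-0.0007, 0.0014, -0.0013] [-0.0055, -0.003, 0.1892] mm 56.8 deg 0.2
```

Call:
send_rows(
  rows=[
    [-0.001,0.001,-0.001,-0.005,-0.003,0.05,0],
    [-0.001,0.001,-0.001,-0.005,-0.003,0.12,0],
    [-0.001,0.001,-0.001,-0.005,-0.003,0.19,0],
    [-0.001,0.001,-0.001,-0.005,-0.003,0.19,0],
    [-0.001,0.001,-0.001,-0.005,-0.003,0.19,0],
  ],
)

```text
time_s: 3.1
tool_pos: [0.5467, -0.2413, 0.1312]
ee_rot: [-0.036, -0.115, 0.947, 0.299]
ft_force: [0.2, -1.0, 0.8]
gripper_width: 1.002
```

```bash
python3 - <<'E'
from mv import *
go(hc+.026*a,RG)
ims=[]
for n,x,y in [('side',250,200),('top',400,130)]:
    c=snap(n,n+'2.png'); im=c['frame'][:,:,::-1].copy()
    im=im[y:y+150,x:x+160]; im=cv2.resize(im,None,fx=4,fy=4,interpolation=cv2.INTER_CUBIC)
    cv2.imwrite(f'pics/{n}2c.png',im[:600])
E
```

```text
t 3.1 q [-0.396  0.427  0.415 -0.51  -1.909 -1.018] pos [ 0.5467 -0.2413  0.1312] w 1.002 F [ 0.2 -1.   0.8]
row [0.0001, 0.0004, 0.0] [0.0017, 0.0005, 0.0005] mm 0.5 deg 0.0
```

View pics/top2c.png

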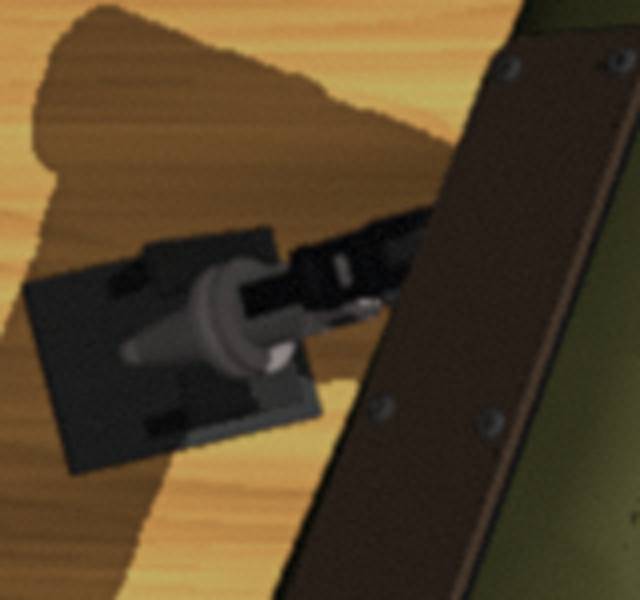

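Call:
send_rows(
  rows=[
    [0,0,0,0,0,0,1],
    [0,0,0,0,0,0,1],
    [0,0,0,0,0,0,1],
    [0,0,0,0,0,0,1],
    [0,0,0,0,0,0,1],
  ],
  force=60,
)

```text
time_s: 3.7
tool_pos: [0.5467, -0.2408, 0.1297]
ee_rot: [-0.036, -0.115, 0.947, 0.299]
ft_force: [0.3, -2.6, 0.8]
gripper_width: 0.365
```

Call:
send_rows(
  rows=[
    [0,0,0,0,0,0,1],
    [0,0,0,0,0,0,1],
    [0,0,0,0,0,0,1],
  ],
  force=80,
)

```text
time_s: 4.0
tool_pos: [0.5467, -0.2409, 0.1298]
ee_rot: [-0.036, -0.115, 0.947, 0.299]
ft_force: [2.3, -5.5, -0.6]
gripper_width: 0.357
```

```bash
python3 - <<'E'
from mv import *
go(hc+.026*a,RG)
for n,x,y in [('side',250,200),('top',400,130)]:
    c=snap(n,n+'3.png'); im=c['frame'][:,:,::-1].copy()
    im=im[y:y+150,x:x+160]; im=cv2.resize(im,None,fx=4,fy=4,interpolation=cv2.INTER_CUBIC)
    cv2.imwrite(f'pics/{n}3c.png',im[:600])
E
```

```text
t 4.0 q [-0.396  0.428  0.413 -0.51  -1.907 -1.018] pos [ 0.5467 -0.2409  0.1298] w 0.357 F [ 2.3 -5.5 -0.6]
row [0.0003, 0.0003, -0.0004] [0.0019, 0.0021, -0.0043] mm 1.5 deg 0.0
```

View pics/top3c.png

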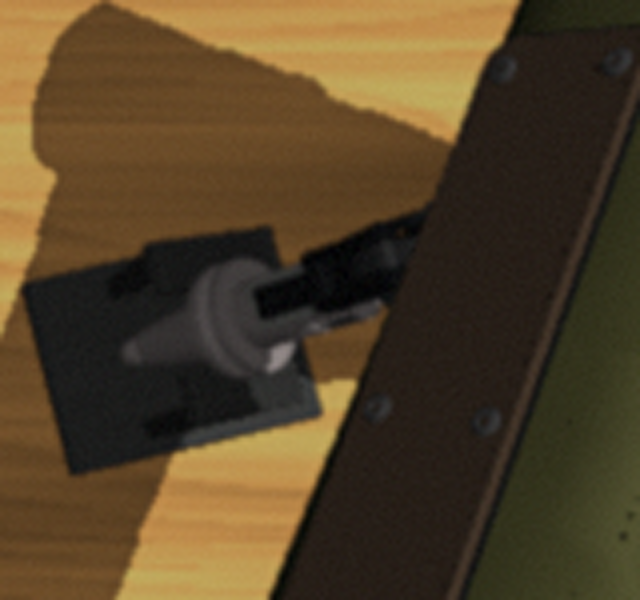

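Call:
send_rows(
  rows=[
    [0,0,0,0,0,-0.03,1],
    [0,0,0,0,0,-0.08,1],
    [0,0,0,0,0,-0.15,1],
    [0,0,0,0,0,-0.22,1],
    [0,0,0,0,0,-0.3,1],
  ],
)

```text
time_s: 4.6
tool_pos: [0.5588, -0.2901, 0.2026]
ee_rot: [-0.038, -0.115, 0.946, 0.301]
ft_force: [-0.4, -0.3, -6.3]
gripper_width: 0.355
```

```bash
python3 - <<'E'
from mv import *
s,p,Rr=cur()
go(p+[0,.03,.1],Rt([0,0,-1],Rr.apply([0,1,0])))
for n,x,y in [('side',250,200),('top',400,130)]:
    c=snap(n,n+'4.png'); im=c['frame'][:,:,::-1].copy()
    im=im[y:y+150,x:x+160]; im=cv2.resize(im,None,fx=4,fy=4,interpolation=cv2.INTER_CUBIC)
    cv2.imwrite(f'pics/{n}4c.png',im[:600])
E
```

```text
t 4.6 q [-0.453  0.519  0.67  -0.532 -2.084 -1.055] pos [ 0.5588 -0.2901  0.2026] w 0.355 F [-0.4 -0.3 -6.3]
row [0.3919, -0.0018, 0.0006] [-0.0233, 0.2718, -0.2161] mm 104.4 deg 35.3
```

View pics/top4c.png

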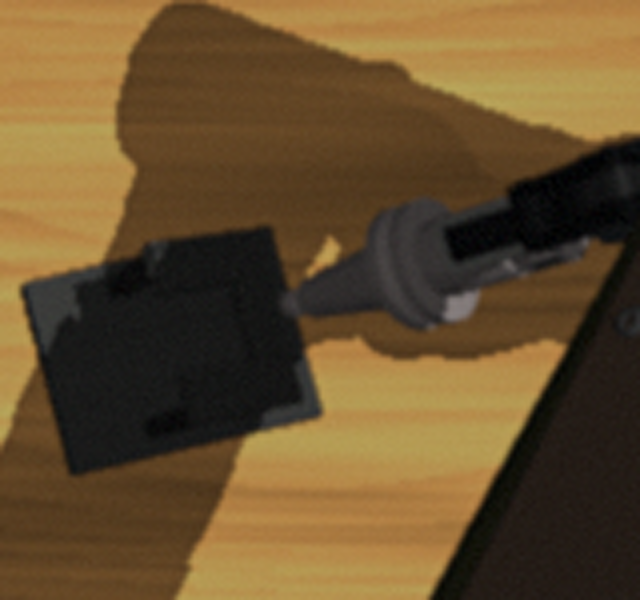

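Call:
send_rows(
  rows=[
    [0.05,0,0,-0.01,0.1,-0.1,1],
    [0.15,0,0,-0.02,0.2,-0.16,1],
    [0.24,0,0,-0.023,0.27,-0.216,1],
    [0.33,-0.001,0,-0.023,0.27,-0.216,1],
    [0.392,-0.002,0,-0.023,0.27,-0.216,1],
  ],
)

```text
time_s: 5.2
tool_pos: [0.5588, -0.2587, 0.304]
ee_rot: [0.003, -0.122, 0.992, -0.003]
ft_force: [0.3, 0.3, -6.5]
gripper_width: 0.355
```

```bash
python3 - <<'E'
from mv import *
fx=np.array([.5514,.1575]); yaw=-.0365
go([fx[0],fx[1],.25],Rt([0,0,-1],[-np.cos(yaw),-np.sin(yaw),0]))
E
```

```text
t 5.2 q [-0.106  0.095  0.273  0.005 -1.742 -1.219] pos [ 0.5588 -0.2587  0.304 ] w 0.355 F [ 0.3  0.3 -6.5]
row [-0.006, -0.0003, -0.8208] [-0.3119, 1.3531, 0.1716] mm 419.7 deg 73.9
```

Call:
send_rows(
  rows=[
    [-0.001,0,-0.08,-0.02,0.1,0,1],
    [-0.003,0,-0.17,-0.06,0.24,0,1],
    [-0.005,0,-0.26,-0.09,0.38,0,1],
    [-0.006,0,-0.35,-0.12,0.53,0.02,1],
    [-0.006,0,-0.44,-0.156,0.677,0.03,1],
  ],
)

```text
time_s: 5.7
tool_pos: [0.5541, -0.0496, 0.291]
ee_rot: [-0.001, -0.453, 0.892, 0.005]
ft_force: [1.0, 0.4, -6.4]
gripper_width: 0.355
```

```bash
python3 - <<'E'
from mv import *
fx=np.array([.5514,.1575]); yaw=-.0365
go([fx[0],fx[1],.25],Rt([0,0,-1],[-np.cos(yaw),-np.sin(yaw),0]))
E
```

```text
t 5.7 q [ 0.266 -0.055  0.102 -0.009 -1.732 -0.899] pos [ 0.5541 -0.0496  0.291 ] w 0.355 F [ 1.   0.4 -6.4]
row [0.0053, 0.003, -0.3787] [-0.5515, 0.4135, 0.1417] mm 211.1 deg 34.1
```

Call:
send_rows(
  rows=[
    [0.003,0.001,-0.08,-0.1,0.08,0.02,1],
    [0.005,0.003,-0.17,-0.24,0.18,0.05,1],
    [0.005,0.003,-0.26,-0.36,0.27,0.09,1],
    [0.005,0.003,-0.34,-0.46,0.34,0.12,1],
    [0.005,0.003,-0.379,-0.53,0.4,0.14,1],
  ],
)

```text
time_s: 6.2
tool_pos: [0.5519, 0.1501, 0.249]
ee_rot: [-0.001, -0.694, 0.72, 0.0]
ft_force: [0.2, -0.5, -5.8]
gripper_width: 0.358
```

Call:
send_rows(
  rows=[
    [0,0,0,0,0,0,1],
    [0,0,0,0,0,0,1],
    [0,0,0,0,0,0,1],
  ],
)

```text
time_s: 6.5
tool_pos: [0.5535, 0.1467, 0.252]
ee_rot: [0.0, -0.692, 0.722, -0.002]
ft_force: [-0.7, -0.6, -5.5]
gripper_width: 0.36
```

```bash
python3 - <<'E'
from mv import *
fx=np.array([.5514,.1575]); yaw=-.0365
go([fx[0],fx[1],.25],Rt([0,0,-1],[-np.cos(yaw),-np.sin(yaw),0]))
s,p,Rr=cur(); zt=-Rr.apply([0,0,1]); print(zt)
for n,x,y in [('side',240,50),('top',150,130)]:
    c=snap(n,n+'5.png'); im=c['frame'][:,:,::-1].copy()
    im=im[y:y+150,x:x+160]; im=cv2.resize(im,None,fx=4,fy=4,interpolation=cv2.INTER_CUBIC)
    h0=p-.026*zt
    for z in [-.066,-.006,.01]:
        u=((proj(c,h0+z*zt)[0]-[x,y])+.5)*4-.5; print(n,z,u.round(1)); cv2.circle(im,tuple(np.round(u).astype(int)),2,(0,0,255),-1)
    cv2.imwrite(f'pics/{n}5c.png',im[:600])
E
```

```text
t 6.5 q [ 0.611 -0.031  0.05   0.003 -1.651 -0.654] pos [0.5535 0.1467 0.252 ] w 0.36 F [-0.7 -0.6 -5.5]
row [-0.0017, -0.0011, -0.0044] [-0.0357, 0.0085, 0.0066] mm 11.2 deg 0.4
[-0.00256034  0.0018599   0.99999499]
side -0.066 [312.6 381.9]
side -0.006 [314.5 302.2]
side 0.01 [315.  279.8]
top -0.066 [384.5 271.2]
top -0.006 [360.  246.8]
top 0.01 [352.8 239.7]
```

View pics/top5c.png

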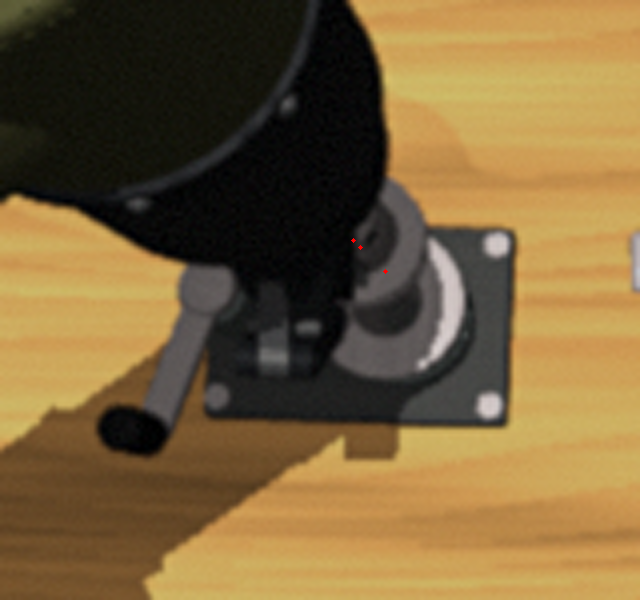

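View pics/side5c.png

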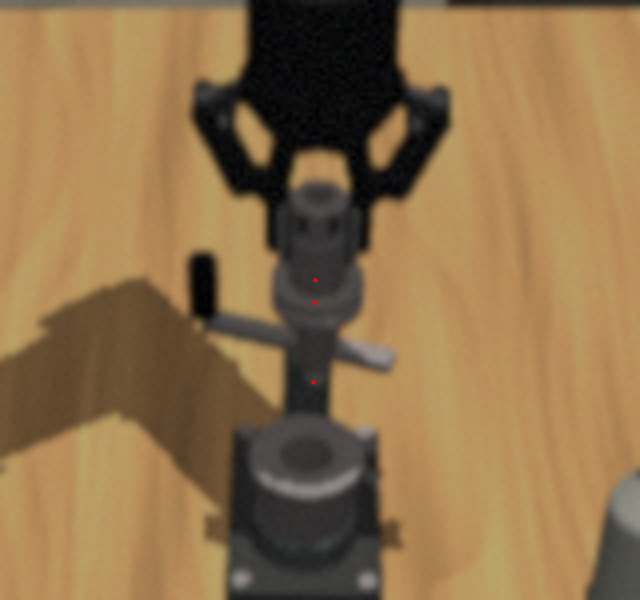

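```bash
python3 - <<'E'
from mv import *
s,p,Rr=cur(); zt=np.array([0,0,1.])
th=np.linspace(0,2*np.pi,73)
def circ(c,r): return np.c_[c[0]+r*np.cos(th),c[1]+r*np.sin(th),c[2]+0*th]
out=[]
for n,x,y in [('side',275,100),('top',200,165)]:
    c=load(n+'5.png'); im=c['frame'][:,:,::-1].copy()[y:y+75,x:x+80]; S=5
    row=[]
    for d in [(0,0),(.002,0)]:
        m=cv2.resize(im,None,fx=S,fy=S,interpolation=cv2.INTER_CUBIC)
        m=cv2.convertScaleAbs(m,alpha=1.6)
        h0=p-.026*zt+[d[0],d[1],0]
        for z,r,col in [(-.006,.026,(0,0,255)),(.01,.026,(0,255,0)),(.066,.016,(255,255,0)),(-.054,.009,(255,0,255))]:
            u=((proj(c,circ(h0+z*zt,r))-[x,y])+.5)*S-.5
            cv2.polylines(m,[np.round(u*8).astype(int)],True,col,1,cv2.LINE_AA,3)
        # socket
        for r in (.0165,.036):
            u=((proj(c,circ(np.array([.5514,.1575,.09]),r))-[x,y])+.5)*S-.5
            cv2.polylines(m,[np.round(u*8).astype(int)],True,(0,165,255),1,cv2.LINE_AA,3)
        row.append(m)
    cv2.imwrite(f'pics/ov_{n}.png',np.hstack(row))
E
```

```text
(no output)
```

View pics/ov_side.png

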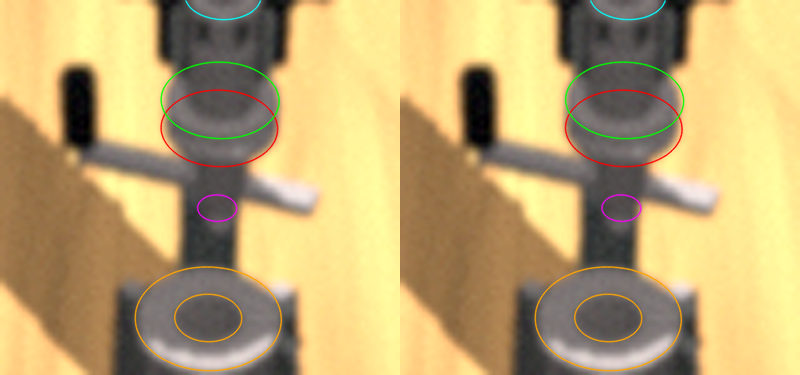

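View pics/ov_top.png

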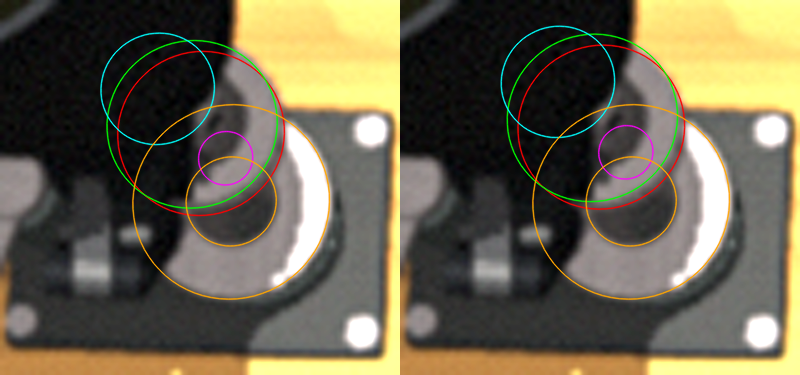

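```bash
python3 - <<'E'
from mv import *
yaw=-.0365
go([.5494,.1575,.2],Rt([0,0,-1],[-np.cos(yaw),-np.sin(yaw),0]))
E
```

```text
t 6.6 q [ 0.611 -0.032  0.05   0.003 -1.651 -0.654] pos [0.5538 0.1464 0.2526] w 0.357 F [-0.2 -0.6 -5.7]
row [-0.0024, -0.0008, -0.0048] [-0.0366, 0.017, 0.1751] mm 53.9 deg 0.5
```

Call:
send_rows(
  rows=[
    [-0.002,-0.001,-0.005,-0.036,0.017,0.0,1],
    [-0.002,-0.001,-0.005,-0.036,0.017,0.07,1],
    [-0.002,-0.001,-0.005,-0.036,0.017,0.17,1],
    [-0.002,-0.001,-0.005,-0.036,0.017,0.17,1],
    [-0.002,-0.001,-0.005,-0.036,0.017,0.17,1],
  ],
)

```text
time_s: 7.1
tool_pos: [0.5494, 0.1577, 0.2019]
ee_rot: [-0.0, -0.695, 0.719, -0.0]
ft_force: [0.4, -0.5, -3.8]
gripper_width: 0.361
```

```bash
python3 - <<'E'
from mv import *
yaw=-.0365
go([.5494,.1575,.165],Rt([0,0,-1],[-np.cos(yaw),-np.sin(yaw),0]))
s,p,Rr=cur(); zt=-Rr.apply([0,0,1]); print(zt)
th=np.linspace(0,2*np.pi,73)
def circ(c,r): return np.c_[c[0]+r*np.cos(th),c[1]+r*np.sin(th),c[2]+0*th]
for n,x,y in [('side',270,100),('top',190,165)]:
    c=snap(n,n+'6.png'); im=c['frame'][:,:,::-1].copy()[y:y+75,x:x+80]; S=5
    row=[]
    for d in [None,(.002,0)]:
        m=cv2.resize(im,None,fx=S,fy=S,interpolation=cv2.INTER_CUBIC)
        m=cv2.convertScaleAbs(m,alpha=1.6)
        row.append(m)
        if d is None: continue
        h0=p-.026*zt+[d[0],d[1],0]
        for z,r,col in [(-.006,.026,(0,0,255)),(.01,.026,(0,255,0)),(.066,.016,(255,255,0)),(-.054,.009,(255,0,255))]:
            u=((proj(c,circ(h0+z*zt,r))-[x,y])+.5)*S-.5
            cv2.polylines(m,[np.round(u*8).astype(int)],True,col,1,cv2.LINE_AA,3)
        for r in (.0165,.036):
            u=((proj(c,circ(np.array([.5514,.1575,.09]),r))-[x,y])+.5)*S-.5
            cv2.polylines(m,[np.round(u*8).astype(int)],True,(0,165,255),1,cv2.LINE_AA,3)
    cv2.imwrite(f'pics/ov6_{n}.png',np.hstack(row))
E
```

```text
t 7.1 q [ 6.310e-01 -3.700e-02 -4.600e-02  1.000e-03 -1.562e+00 -6.660e-01] pos [0.5494 0.1577 0.2019] w 0.361 F [ 0.4 -0.5 -3.8]
row [-0.0004, -0.0005, 0.0008] [0.0006, 0.0001, 0.1231] mm 36.9 deg 0.1
[-5.37529804e-04  7.98261848e-04  9.99999537e-01]
```

View pics/ov6_side.png

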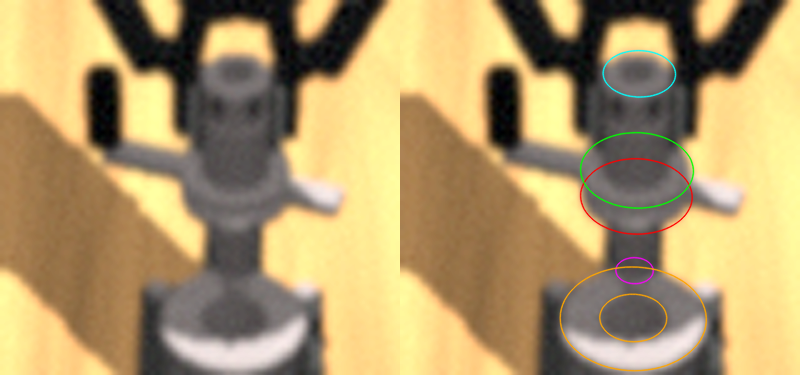

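View pics/ov6_top.png

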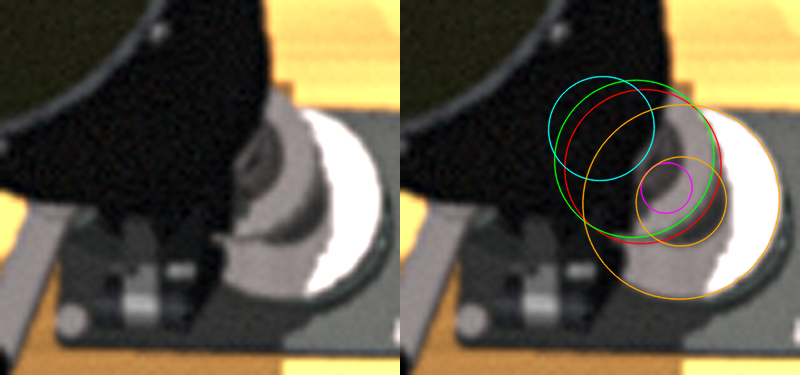

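```bash
python3 - <<'E'
from mv import *
s,p,Rr=cur(); zt=np.array([0,0,1.])
th=np.linspace(0,2*np.pi,37)[:-1]
def circ(c,r): return np.c_[c[0]+r*np.cos(th),c[1]+r*np.sin(th),c[2]+0*th]
for n,x,y,w,h in [('side',300,115,36,40),('top',225,180,36,40)]:
    c=load(n+'6.png'); im=c['frame'][:,:,::-1].copy()[y:y+h,x:x+w]; S=14
    row=[]
    for d in [(.002,0),(.002,.002)]:
        m=cv2.resize(im,None,fx=S*.78,fy=S*.78,interpolation=cv2.INTER_CUBIC); k=S*.78
        m=cv2.convertScaleAbs(m,alpha=2 if n=='side' else 2.2)
        h0=p-.026*zt+[d[0],d[1],0]
        for z,r,col in [(-.006,.026,(0,0,255)),(.01,.026,(0,255,0)),(.066,.016,(255,255,0))]:
            u=((proj(c,circ(h0+z*zt,r))-[x,y])+.5)*k-.5
            for q in np.round(u).astype(int): cv2.circle(m,tuple(q),1,col,-1)
        row.append(m)
    cv2.imwrite(f'pics/ov7_{n}.png',np.hstack(row)[:, :800])
E
```

```text
(no output)
```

View pics/ov7_side.png

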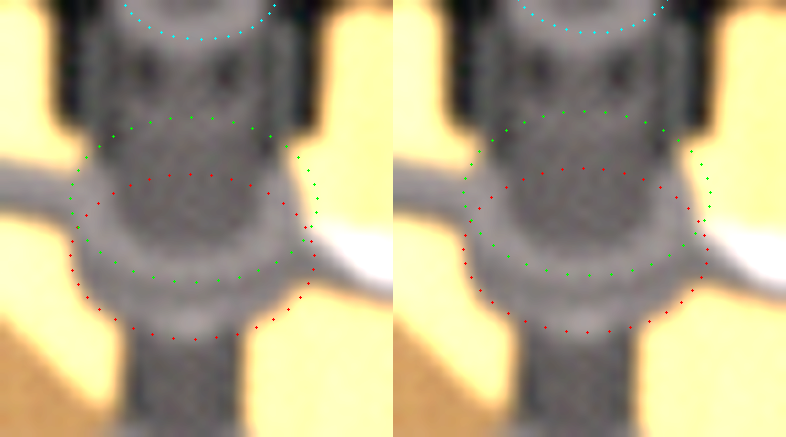

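View pics/ov7_top.png

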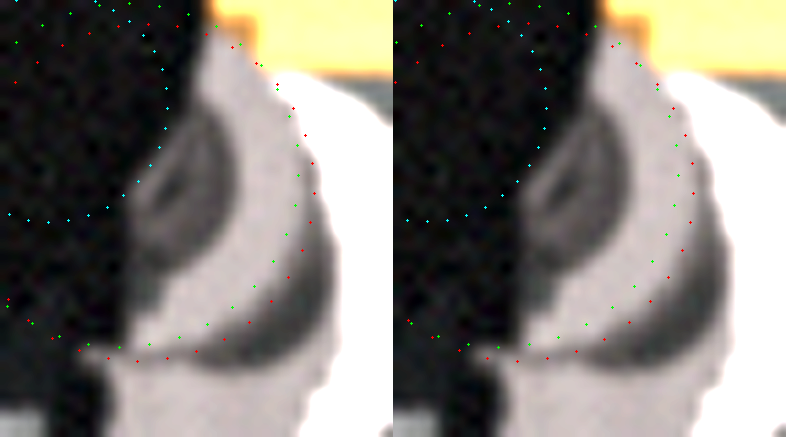

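Call:
send_rows(
  rows=[
    [0,0,0.001,0.003,0,0.06,1],
    [0,0,0.001,0.004,0,0.12,1],
    [0,0,0.001,0.004,0,0.17,1],
    [0,0,0.001,0.004,0,0.17,1],
    [0,0,0.001,0.004,0,0.17,1],
  ],
)

```text
time_s: 7.7
tool_pos: [0.5499, 0.1569, 0.1515]
ee_rot: [0.001, -0.694, 0.72, -0.001]
ft_force: [0.7, -0.5, -5.3]
gripper_width: 0.358
```

```bash
python3 - <<'E'
from mv import *
yaw=-.0365
s,p,Rr=cur(); print(Rr.apply([1,0,0]),Rr.apply([0,1,0]),s['wrist_torque'].round(2))
go([.5494,.1565,.135],Rt([0,0,-1],[-np.cos(yaw),-np.sin(yaw),0]))
E
```

```text
[-3.64028556e-02 -9.99337196e-01 -4.10431300e-05] [-0.99933526  0.03640287 -0.0019652 ] [ 0.03 -0.   -0.07]
t 7.7 q [ 6.290e-01 -3.100e-02 -1.320e-01  1.000e-03 -1.468e+00 -6.660e-01] pos [0.5499 0.1569 0.1515] w 0.358 F [ 0.7 -0.5 -5.3]
row [-0.0013, 0.0, 0.0001] [0.0013, 0.0017, 0.055] mm 16.5 deg 0.1
```

Call:
send_rows(
  rows=[
    [-0.001,0,0,0.001,0.001,0.01,1],
    [-0.001,0,0,0.001,0.001,0.02,1],
    [-0.001,0,0,0.001,0.001,0.03,1],
    [-0.001,0,0,0.001,0.001,0.04,1],
    [-0.001,0,0,0.001,0.001,0.04,1],
  ],
)

```text
time_s: 8.2
tool_pos: [0.5489, 0.1565, 0.1378]
ee_rot: [-0.001, -0.694, 0.72, 0.0]
ft_force: [-0.7, -0.3, -5.8]
gripper_width: 0.357
```

Call:
send_rows(
  rows=[
    [0,0,0,0,0,0.01,1],
    [0,0,0,0,0,0.02,1],
    [0,0,0,0,0,0.02,1],
  ],
)

```text
time_s: 8.5
tool_pos: [0.5489, 0.1565, 0.1317]
ee_rot: [-0.001, -0.694, 0.72, 0.001]
ft_force: [-0.9, 0.1, -5.9]
gripper_width: 0.359
```

```bash
python3 - <<'E'
from mv import *
yaw=-.0365
s,p,Rr=cur(); print(s['wrist_torque'].round(2))
go([.5494,.1565,.122],Rt([0,0,-1],[-np.cos(yaw),-np.sin(yaw),0]))
E
```

```text
[-0.01 -0.   -0.02]
t 8.5 q [ 6.290e-01 -2.400e-02 -1.610e-01 -1.000e-03 -1.436e+00 -6.650e-01] pos [0.5489 0.1565 0.1317] w 0.359 F [-0.9  0.1 -5.9]
row [0.0011, -0.0001, 0.0] [0.0, -0.0019, 0.0324] mm 9.7 deg 0.1
```

Call:
send_rows(
  rows=[
    [0,0,0,0,0,0.005,1],
    [0,0,0,0,0,0.01,1],
    [0,0,0,0,0,0.01,1],
  ],
)

```text
time_s: 8.8
tool_pos: [0.5491, 0.1567, 0.1292]
ee_rot: [-0.0, -0.694, 0.72, 0.0]
ft_force: [1.1, -0.6, -6.0]
gripper_width: 0.355
```

Call:
send_rows(
  rows=[
    [0,0,0,0,0,0.005,1],
    [0,0,0,0,0,0.007,1],
    [0,0,0,0,0,0.007,1],
  ],
)

```text
time_s: 9.1
tool_pos: [0.5492, 0.1567, 0.1273]
ee_rot: [-0.0, -0.694, 0.72, 0.0]
ft_force: [0.6, 0.7, -6.6]
gripper_width: 0.353
```

Call:
send_rows(
  rows=[
    [0,0,0,0,0,0.003,1],
    [0,0,0,0,0,0.006,1],
    [0,0,0,0,0,0.006,1],
  ],
)

```text
time_s: 9.4
tool_pos: [0.5494, 0.1569, 0.1257]
ee_rot: [0.0, -0.694, 0.72, 0.0]
ft_force: [0.4, 1.5, -4.6]
gripper_width: 0.36
```

```bash
python3 - <<'E'
from mv import *
s,p,Rr=cur(); print(s['wrist_torque'].round(2),s['ft_force'],p)
for n,x,y in [('side',270,70),('top',190,140)]:
    c=snap(n,n+'8.png'); im=c['frame'][:,:,::-1].copy()[y:y+100,x:x+100]
    cv2.imwrite(f'pics/z8_{n}.png',cv2.convertScaleAbs(cv2.resize(im,None,fx=6,fy=6,interpolation=cv2.INTER_CUBIC),alpha=1.4))
E
```

```text
[ 0.7  -0.4  -0.02] [ 0.36137671  1.45225199 -4.64427805] [0.54935058 0.15690839 0.1256547 ]
```

View pics/z8_side.png

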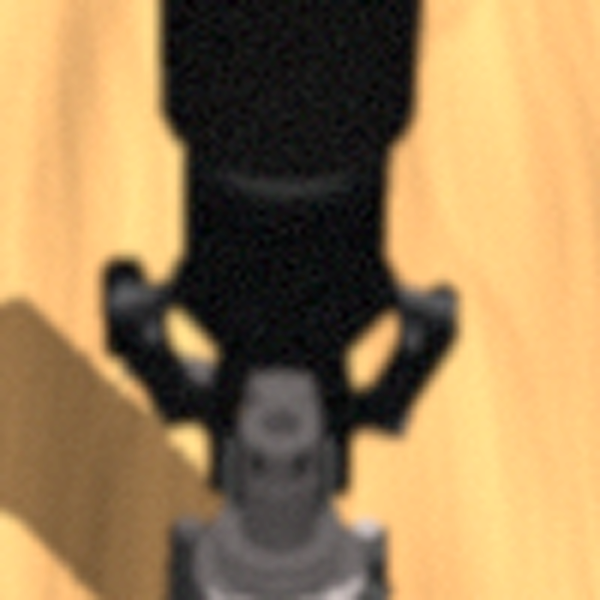

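View pics/z8_top.png

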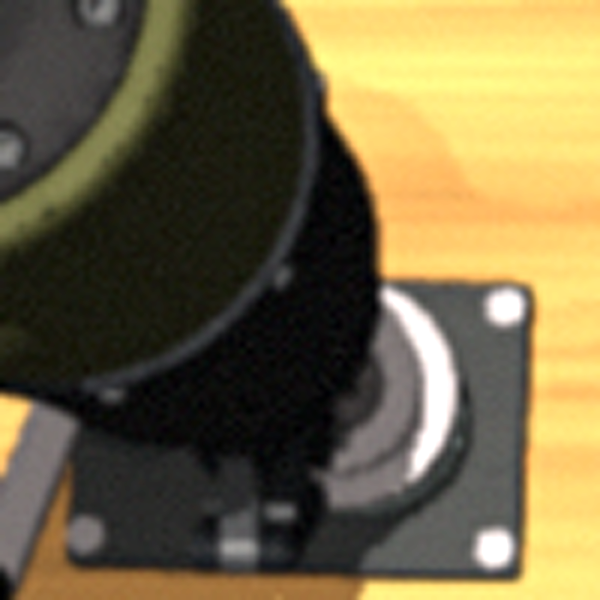

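Call:
send_rows(
  rows=[
    [0,0,0,-0.002,-0.001,0,1],
    [0,0,0,-0.002,-0.001,0,1],
    [0,0,0,-0.002,-0.001,0.003,1],
    [0,0,0,-0.002,-0.001,0.003,1],
  ],
)

```text
time_s: 9.9
tool_pos: [0.5494, 0.1572, 0.1245]
ee_rot: [-0.0, -0.694, 0.72, 0.0]
ft_force: [-0.1, 0.4, -6.5]
gripper_width: 0.356
```

```bash
python3 - <<'E'
from mv import *
s,p,Rr=cur(); print(s['wrist_torque'].round(2),s['ft_force'],p)
E
```

```text
[ 0.39 -0.28  0.02] [-0.06810428  0.36862547 -6.49176069] [0.54943403 0.15717452 0.12447727]
```

Call:
send_rows(
  rows=[
    [0,0,0,-0.002,-0.002,0,1],
    [0,0,0,-0.002,-0.002,0.003,1],
    [0,0,0,-0.002,-0.002,0.003,1],
  ],
)

```text
time_s: 10.2
tool_pos: [0.5498, 0.1576, 0.1233]
ee_rot: [-0.001, -0.694, 0.72, 0.0]
ft_force: [0.7, -0.2, -6.0]
gripper_width: 0.356
```

```bash
python3 - <<'E'
from mv import *
s,p,Rr=cur(); print(s['wrist_torque'].round(2),s['ft_force'],p)
E
```

```text
[-0.01  0.06 -0.02] [ 0.74020954 -0.1878872  -5.99925665] [0.54984066 0.15759835 0.12330525]
```

Call:
send_rows(
  rows=[
    [0,0,0,0,0,0.003,1],
    [0,0,0,0,0,0.003,1],
    [0,0,0,0,0,0.003,1],
  ],
)

```text
time_s: 10.5
tool_pos: [0.5501, 0.1578, 0.1228]
ee_rot: [-0.0, -0.694, 0.72, 0.0]
ft_force: [0.7, 0.5, -5.6]
gripper_width: 0.357
```

```bash
python3 - <<'E'
from mv import *
s,p,Rr=cur(); print(s['wrist_torque'].round(2),s['ft_force'],p)
E
```

```text
[ 0.01  0.04 -0.  ] [ 0.66108375  0.48168607 -5.62761745] [0.55005079 0.15775319 0.12276977]
```

Free again and centred. I'll continue down until the flange carries load.

Call:
send_rows(
  rows=[
    [0,0,0,0,0,0.003,1],
    [0,0,0,0,0,0.003,1],
    [0,0,0,0,0,0.003,1],
  ],
)

```text
time_s: 10.8
tool_pos: [0.5501, 0.1578, 0.1219]
ee_rot: [-0.0, -0.694, 0.72, 0.0]
ft_force: [-0.2, 0.2, -6.1]
gripper_width: 0.354
```

Call:
send_rows(
  rows=[
    [0,0,0,0,0,0.003,1],
    [0,0,0,0,0,0.003,1],
    [0,0,0,0,0,0.003,1],
  ],
)

```text
time_s: 11.1
tool_pos: [0.5501, 0.1578, 0.121]
ee_rot: [-0.0, -0.694, 0.72, 0.0]
ft_force: [-0.6, -0.2, -5.4]
gripper_width: 0.358
```

```bash
python3 - <<'E'
from mv import *
s,p,Rr=cur(); print(s['wrist_torque'].round(2),s['ft_force'],p)
E
```

```text
[ 0.03 -0.02  0.02] [-0.61001193 -0.15349762 -5.44130982] [0.55008827 0.1577885  0.12102765]
```

Call:
send_rows(
  rows=[
    [0,0,0,0,0,0.003,1],
    [0,0,0,0,0,0.003,1],
    [0,0,0,0,0,0.003,1],
  ],
)

```text
time_s: 11.4
tool_pos: [0.5502, 0.1578, 0.1208]
ee_rot: [0.0, -0.694, 0.72, 0.0]
ft_force: [-3.1, 0.3, -0.3]
gripper_width: 0.358
```

```bash
python3 - <<'E'
from mv import *
s,p,Rr=cur(); print(s['wrist_torque'].round(2),s['ft_force'],p)
E
```

```text
[ 0.01  1.   -0.01] [-3.12684422  0.26180618 -0.33239456] [0.5501842  0.1578093  0.12083845]
```

Call:
send_rows(
  rows=[
    [0,0,0,0,0,0.002,1],
    [0,0,0,0,0,0.002,1],
    [0,0,0,0,0,0.002,1],
  ],
)

```text
time_s: 11.7
tool_pos: [0.5503, 0.1578, 0.1208]
ee_rot: [0.0, -0.694, 0.72, 0.0]
ft_force: [-5.6, 1.0, 5.9]
gripper_width: 0.358
```

```bash
python3 - <<'E'
from mv import *
s,p,Rr=cur(); print(s['wrist_torque'].round(2),s['ft_force'],p)
E
```

```text
[ 0.07  2.16 -0.03] [-5.62472745  1.00614766  5.90914736] [0.55026159 0.15783602 0.12077887]
```

Call:
send_rows(
  rows=[
    [0,0,0,0,0.001,-0.001,1],
    [0,0,0,0,0.001,-0.001,1],
    [0,0,0,0,0.001,-0.001,1],
  ],
  force=30,
)

```text
time_s: 12.0
tool_pos: [0.5502, 0.1579, 0.1208]
ee_rot: [0.0, -0.694, 0.72, -0.0]
ft_force: [-3.1, 1.0, 5.8]
gripper_width: 0.353
```

```bash
python3 - <<'E'
from mv import *
s,p,Rr=cur(); print(s['wrist_torque'].round(2),s['ft_force'],p)
for n,x,y in [('side',275,95),('top',190,140)]:
    c=snap(n,n+'9.png'); im=c['frame'][:,:,::-1].copy()[y:y+100,x:x+100]
    cv2.imwrite(f'pics/z9_{n}.png',cv2.convertScaleAbs(cv2.resize(im,None,fx=6,fy=6,interpolation=cv2.INTER_CUBIC),alpha=1.4))
E
```

```text
[-0.01  1.61  0.  ] [-3.07812233  0.97581474  5.80473234] [0.55021219 0.15785202 0.12078597]
```

View pics/z9_side.png

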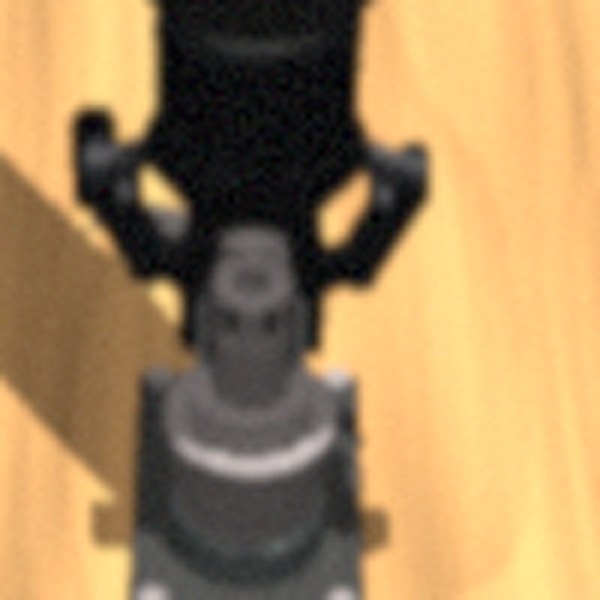

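Call:
send_rows(
  rows=[
    [0,0,0,0,0,0,0.6],
    [0,0,0,0,0,0,0.5],
    [0,0,0,0,0,0,0.4],
    [0,0,0,0,0,0,0.3],
    [0,0,0,0,0,0,0.2],
  ],
)

```text
time_s: 12.6
tool_pos: [0.5499, 0.1578, 0.1197]
ee_rot: [-0.0, -0.694, 0.72, 0.0]
ft_force: [0.1, 0.3, -0.2]
gripper_width: 0.8
```

Call:
send_rows(
  rows=[
    [0,0,0,0,0,0,0.1],
    [0,0,0,0,0,0,0.1],
    [0,0,0,0,0,0,0.1],
  ],
)

```text
time_s: 12.9
tool_pos: [0.5498, 0.1578, 0.1198]
ee_rot: [-0.0, -0.694, 0.72, 0.0]
ft_force: [0.2, -0.1, 1.1]
gripper_width: 0.903
```

```bash
python3 - <<'E'
from mv import *
s,p,Rr=cur(); print(s['wrist_torque'].round(2),s['ft_force'],p,s['gripper_width'])
for n,x,y in [('side',275,95),('top',190,140)]:
    c=snap(n,n+'10.png'); im=c['frame'][:,:,::-1].copy()[y:y+100,x:x+100]
    cv2.imwrite(f'pics/z10_{n}.png',cv2.convertScaleAbs(cv2.resize(im,None,fx=6,fy=6,interpolation=cv2.INTER_CUBIC),alpha=1.4))
E
```

```text
[ 0.05 -0.03 -0.02] [ 0.18252142 -0.07834283  1.12366481] [0.54979623 0.15780309 0.11984753] 0.9029785939274357
```

View pics/z10_side.png

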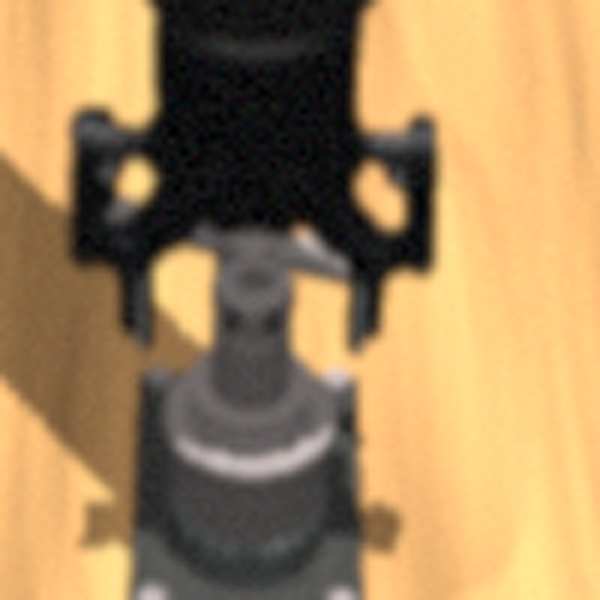

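Call:
send_rows(
  rows=[
    [0,0,0,0,0,-0.04,0.1],
    [0,0,0,0,0,-0.14,0.1],
    [0,0,0,0,0,-0.28,0.1],
    [0,0,0,0,0,-0.4,0.1],
    [0,0,0,0,0,-0.4,0.1],
  ],
)

```text
time_s: 13.5
tool_pos: [0.5519, 0.158, 0.2478]
ee_rot: [0.005, -0.694, 0.72, -0.002]
ft_force: [0.0, 0.4, 0.1]
gripper_width: 0.901
```

```bash
python3 - <<'E'
from mv import *
from fit import W
f=np.array([.5514,.1575,-.0365])
for n,x,y in [('side',270,95),('top',160,150)]:
    c=snap(n,n+'11.png'); im=c['frame'][:,:,::-1].copy()[y:y+100,x:x+100];S=6
    m=cv2.convertScaleAbs(cv2.resize(im,None,fx=S,fy=S,interpolation=cv2.INTER_CUBIC),alpha=1.4)
    th=np.linspace(0,2*np.pi,37)[:-1]
    for a,col in [(.28,(0,0,255)),(.35,(0,255,0))]:
        k=np.array([-.07*np.cos(a),.075+.07*np.sin(a),0])
        for z in (.1625,.1175):
            P=W(f,np.c_[k[0]+.01*np.cos(th),k[1]+.01*np.sin(th),z+0*th])
            for u in ((proj(c,P)-[x,y])+.5)*S-.5: cv2.circle(m,tuple(np.round(u).astype(int)),1,col,-1)
    # holder home circles
    for z,r in ((.09,.026),(.106,.026),(.162,.016)):
        P=W(f,np.c_[r*np.cos(th),r*np.sin(th),z+0*th])
        for u in ((proj(c,P)-[x,y])+.5)*S-.5: cv2.circle(m,tuple(np.round(u).astype(int)),1,(255,255,0),-1)
    cv2.imwrite(f'pics/z11_{n}.png',m)
E
```

```text
(no output)
```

View pics/z11_side.png

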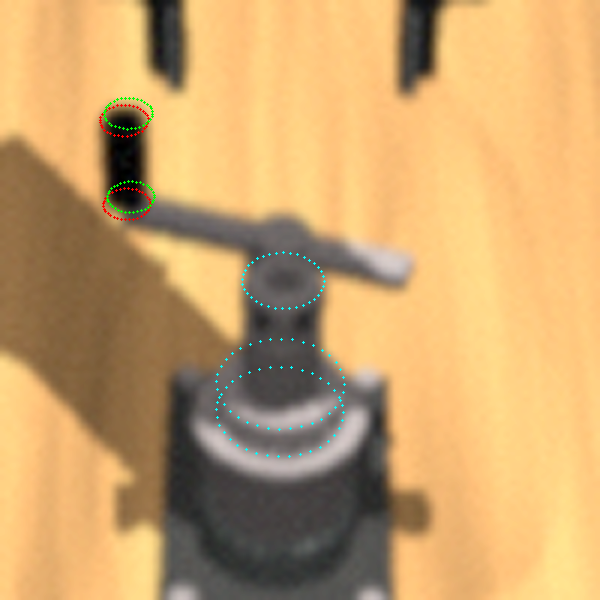

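View pics/z11_top.png

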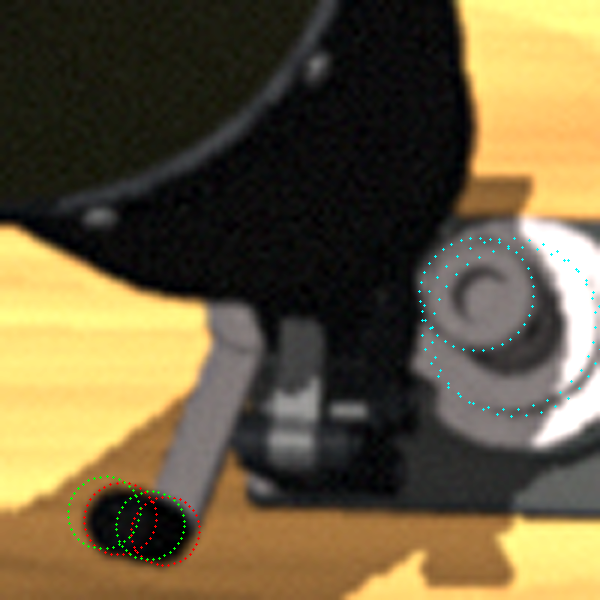

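```bash
cat >> mv.py <<'E'
def arm(th,z,dr=0,lead=0,yaw=-.0365):
    phi=np.pi-th+yaw; piv=np.array([.5514-.075*np.sin(yaw),.1575+.075*np.cos(yaw)])
    p=piv+(.07+dr)*np.array([np.cos(phi),np.sin(phi)])
    t=np.array([np.sin(phi),-np.cos(phi)])
    p=p+lead*t
    return np.r_[p,z],Rt([0,0,-1],[-t[0],-t[1],0])
E
python3 - <<'E'
from mv import *
P,Q=arm(.30,.235); print(P); go(P,Q)
E
```

```text
[0.48806277 0.25556303 0.235     ]
t 13.6 q [ 6.300e-01 -3.300e-02  3.000e-02 -1.000e-03 -1.632e+00 -6.660e-01] pos [0.5502 0.1581 0.2416] w 0.904 F [-0.1  0.4 -0.4]
row [-0.0016, 0.0005, -0.809] [-0.3172, 0.2189, 0.0222] mm 115.8 deg 72.8
```

Call:
send_rows(
  rows=[
    [0,0,-0.09,-0.06,0.04,0,0.2],
    [0,0,-0.18,-0.12,0.08,0,0.4],
    [0,0,-0.27,-0.18,0.13,0,0.45],
    [0,0,-0.36,-0.25,0.18,0.01,0.45],
    [0,0,-0.45,-0.31,0.215,0.02,0.45],
  ],
)

```text
time_s: 14.1
tool_pos: [0.4876, 0.2537, 0.2328]
ee_rot: [0.001, 0.902, -0.432, -0.001]
ft_force: [0.6, -0.4, 0.1]
gripper_width: 0.547
```

Call:
send_rows(
  rows=[
    [0,0,-0.09,0,0,0,0.45],
    [0,0,-0.18,0,0,0,0.45],
    [0,0,-0.27,0,0,0,0.45],
    [0,0,-0.36,0,0,0,0.45],
    [0,0,-0.36,0,0,0,0.45],
  ],
)

```text
time_s: 14.6
tool_pos: [0.4884, 0.2529, 0.2327]
ee_rot: [0.001, 0.986, -0.166, -0.001]
ft_force: [-0.0, 0.1, -0.8]
gripper_width: 0.548
```

```bash
python3 - <<'E'
from mv import *
P,Q=arm(.30,.13); print(P); go(P,Q)
E
```

```text
[0.48806277 0.25556303 0.13      ]
t 14.6 q [ 8.420e-01 -9.000e-02 -4.000e-02 -1.000e-03 -1.623e+00  3.950e-01] pos [0.4884 0.2529 0.2327] w 0.548 F [-0.   0.1 -0.8]
row [0.0012, 0.0012, 0.0019] [-0.0033, -0.0088, 0.3424] mm 102.7 deg 0.2
```

Call:
send_rows(
  rows=[
    [0.001,0.001,0.002,-0.003,-0.009,0.06,0.45],
    [0.001,0.001,0.002,-0.003,-0.009,0.16,0.45],
    [0.001,0.001,0.002,-0.003,-0.009,0.26,0.45],
    [0.001,0.001,0.002,-0.003,-0.009,0.34,0.45],
    [0.001,0.001,0.002,-0.003,-0.009,0.34,0.45],
  ],
)

```text
time_s: 15.1
tool_pos: [0.4867, 0.2545, 0.1271]
ee_rot: [0.002, 0.985, -0.17, -0.002]
ft_force: [-0.7, -0.1, -0.4]
gripper_width: 0.549
```

```bash
python3 - <<'E'
from mv import *
P,Q=arm(.30,.13); go(P,Q)
for n,x,y in [('side',250,75),('top',150,150)]:
    c=snap(n,n+'12.png'); im=c['frame'][:,:,::-1].copy()[y:y+100,x:x+100];S=4
    m=cv2.convertScaleAbs(cv2.resize(im,None,fx=S,fy=S,interpolation=cv2.INTER_CUBIC),alpha=1.6)
    cv2.imwrite(f'pics/z12_{n}.png',m)
a=cv2.imread('pics/z12_side.png');b=cv2.imread('pics/z12_top.png');cv2.imwrite('pics/z12.png',np.hstack([a,b]))
E
```

```text
t 15.1 q [ 0.847 -0.076 -0.219 -0.002 -1.434  0.383] pos [0.4867 0.2545 0.1271] w 0.549 F [-0.7 -0.1 -0.4]
row [0.0033, 0.0024, -0.0034] [0.003, -0.0048, -0.0096] mm 3.4 deg 0.5
```

View pics/z12.png

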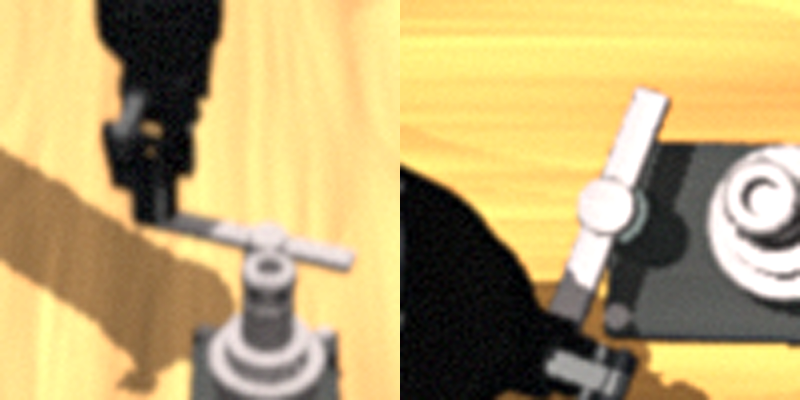

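```bash
cat >> mv.py <<'E'
def plan(ths,z,leads,g):
    s,p0,R0=cur(); print('t',round(s['time_s'],2),p0.round(4),'F',np.round(s['ft_force'],1),'w',round(s['gripper_width'],3))
    for th,l in zip(ths,leads):
        P,Q=arm(th,z,0,l); d=R0.inv().apply(P-p0)/.3; r=(R0.inv()*Q).as_rotvec()/(np.pi/2)
        print([*r.round(3).tolist(),*d.round(3).tolist(),g])
E
python3 -c "
from mv import *
plan([.3,.36,.47,.59,.71],.13,[0,.002,.004,.006,.007],.6)"
```

```text
t 15.2 [0.4889 0.2556 0.1322] F [-0.5  0.3  0.5] w 0.549
[-0.0, -0.001, -0.002, -0.002, 0.001, 0.007, 0.6]
[-0.0, -0.001, 0.036, -0.002, -0.019, 0.007, 0.6]
[-0.0, -0.001, 0.106, 0.003, -0.051, 0.007, 0.6]
[-0.0, -0.001, 0.182, 0.013, -0.085, 0.008, 0.6]
[-0.0, -0.001, 0.259, 0.026, -0.113, 0.008, 0.6]
```

Call:
send_rows(
  rows=[
    [0,-0.001,-0.002,-0.002,0.001,0.007,0.6],
    [0,-0.001,0.036,-0.002,-0.019,0.007,0.6],
    [0,-0.001,0.106,0.003,-0.051,0.007,0.6],
    [0,-0.001,0.182,0.013,-0.085,0.008,0.6],
    [0,-0.001,0.259,0.026,-0.113,0.008,0.6],
  ],
)

```text
time_s: 15.7
tool_pos: [0.5077, 0.2854, 0.1314]
ee_rot: [-0.001, 0.93, -0.367, -0.0]
ft_force: [-1.2, -3.7, 2.0]
gripper_width: 0.405
```

```bash
python3 -c "
from mv import *
s=[.007]*5
plan([.82,.93,1.04,1.15,1.2],.13,s,.6)"
```

```text
t 15.7 [0.5077 0.2854 0.1314] F [-1.2 -3.7  2. ] w 0.405
[-0.001, 0.001, 0.067, 0.004, -0.024, 0.005, 0.6]
[-0.001, 0.001, 0.137, 0.011, -0.049, 0.005, 0.6]
[-0.001, 0.001, 0.208, 0.02, -0.073, 0.005, 0.6]
[-0.001, 0.001, 0.278, 0.032, -0.096, 0.005, 0.6]
[-0.001, 0.001, 0.309, 0.038, -0.106, 0.005, 0.6]
```

Call:
send_rows(
  rows=[
    [0,0.001,0.067,0.004,-0.024,0.002,0.6],
    [0,0.001,0.137,0.011,-0.049,0.002,0.6],
    [0,0.001,0.208,0.02,-0.073,0.002,0.6],
    [0,0.001,0.278,0.032,-0.096,0.002,0.6],
    [0,0.001,0.309,0.038,-0.106,0.002,0.6],
  ],
)

```text
time_s: 16.2
tool_pos: [0.5379, 0.3009, 0.1305]
ee_rot: [-0.001, 0.815, -0.579, 0.0]
ft_force: [-2.5, -2.1, 0.4]
gripper_width: 0.404
```

```bash
python3 -c "
from mv import *
s=[.007]*5
plan([1.3,1.38,1.44,1.48,1.5],.13,s,.6)
for n,x,y in [('side',250,75),('top',150,150)]:
    c=snap(n,n+'13.png'); im=c['frame'][:,:,::-1].copy()[y:y+100,x:x+100];S=4
    m=cv2.convertScaleAbs(cv2.resize(im,None,fx=S,fy=S,interpolation=cv2.INTER_CUBIC),alpha=1.6)
    cv2.imwrite(f'pics/z13_{n}.png',m)
a=cv2.imread('pics/z13_side.png');b=cv2.imread('pics/z13_top.png');cv2.imwrite('pics/z13.png',np.hstack([a,b]))
"
```

```text
t 16.2 [0.5379 0.3009 0.1305] F [-2.5 -2.1  0.4] w 0.404
[-0.001, 0.0, 0.065, 0.004, -0.023, 0.002, 0.6]
[-0.001, 0.0, 0.116, 0.008, -0.041, 0.002, 0.6]
[-0.001, 0.0, 0.154, 0.012, -0.054, 0.002, 0.6]
[-0.001, 0.0, 0.179, 0.016, -0.063, 0.002, 0.6]
[-0.001, 0.0, 0.192, 0.017, -0.067, 0.002, 0.6]
```

View pics/z13.png

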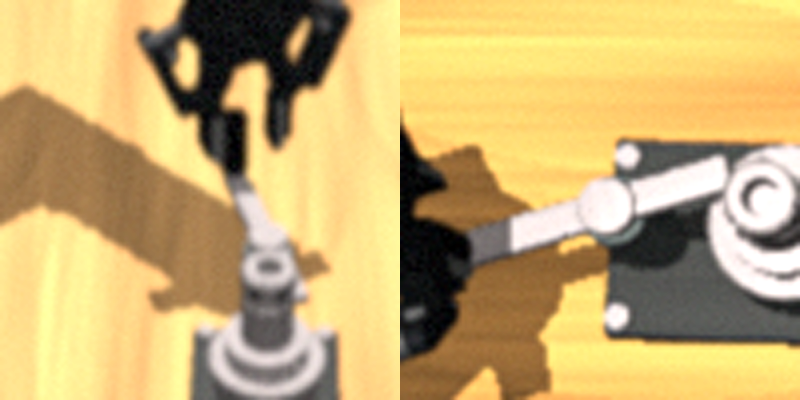

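The arm follows; the hook at about (720,170) is coming over the flange. I'll continue.

Call:
send_rows(
  rows=[
    [0,0,0.065,0.004,-0.023,0.002,0.6],
    [0,0,0.116,0.008,-0.041,0.002,0.6],
    [0,0,0.154,0.012,-0.054,0.002,0.6],
    [0,0,0.179,0.016,-0.063,0.002,0.6],
    [0,0,0.192,0.017,-0.067,0.002,0.6],
  ],
)

```text
time_s: 16.8
tool_pos: [0.5581, 0.303, 0.1294]
ee_rot: [-0.001, 0.721, -0.693, 0.0]
ft_force: [-2.1, -0.6, 0.5]
gripper_width: 0.404
```

```bash
python3 -c "
from mv import *
plan([1.53,1.57,1.57,1.57,1.57],.13,[.007,.007,.009,.01,.01],.6)"
```

```text
t 16.8 [0.5581 0.303  0.1294] F [-2.1 -0.6  0.5] w 0.404
[-0.001, 0.001, 0.022, 0.002, -0.009, -0.002, 0.6]
[-0.001, 0.001, 0.047, 0.004, -0.018, -0.002, 0.6]
[-0.001, 0.001, 0.047, 0.004, -0.025, -0.002, 0.6]
[-0.001, 0.001, 0.047, 0.004, -0.028, -0.002, 0.6]
[-0.001, 0.001, 0.047, 0.004, -0.028, -0.002, 0.6]
```

Call:
send_rows(
  rows=[
    [0,0,0.022,0.002,-0.009,0,0.6],
    [0,0,0.047,0.004,-0.014,0,0.6],
    [0,0,0.047,0.004,-0.018,0,0.6],
    [0,0,0.047,0.004,-0.018,0,0.6],
  ],
)

```text
time_s: 17.2
tool_pos: [0.5617, 0.3022, 0.1292]
ee_rot: [-0.0, -0.695, 0.719, 0.001]
ft_force: [-10.3, -0.9, 4.9]
gripper_width: 0.4
```

Call:
send_rows(
  rows=[
    [0,0,0,0,-0.003,0,0.6],
    [0,0,0,0,-0.006,0,0.6],
    [0,0,0,0,-0.006,0,0.6],
  ],
)

```text
time_s: 17.5
tool_pos: [0.5619, 0.3023, 0.1291]
ee_rot: [-0.002, -0.696, 0.718, 0.002]
ft_force: [-18.4, -1.5, 6.9]
gripper_width: 0.395
```

Call:
send_rows(
  rows=[
    [0,0,0,0,0.01,0,0.5],
    [0,0,0,0,0.02,0,0.4],
    [0,0,0,0,0.02,0,0.35],
    [0,0,0,0,0.02,0,0.35],
  ],
)

```text
time_s: 17.9
tool_pos: [0.5594, 0.3021, 0.1286]
ee_rot: [0.001, -0.695, 0.719, -0.0]
ft_force: [0.8, 0.9, 0.1]
gripper_width: 0.647
```

Call:
send_rows(
  rows=[
    [0,0,0,0,0,-0.05,0.35],
    [0,0,0,0,0,-0.15,0.35],
    [0,0,0,0,0,-0.3,0.35],
    [0,0,0,0,0,-0.45,0.35],
    [0,0,0,0,0,-0.45,0.35],
  ],
)

```text
time_s: 18.4
tool_pos: [0.5614, 0.3021, 0.2735]
ee_rot: [0.007, -0.694, 0.72, -0.002]
ft_force: [0.4, 0.4, 0.7]
gripper_width: 0.653
```

```bash
python3 - <<'E'
from mv import *
from fit import W
f=np.array([.5514,.1575,-.0365]); s,p,_=cur(); print(s['time_s'],p,s['ft_force'])
for n,x,y in [('side',260,90),('top',150,150)]:
    c=snap(n,n+'14.png'); im=c['frame'][:,:,::-1].copy()[y:y+100,x:x+100];S=6
    m=cv2.convertScaleAbs(cv2.resize(im,None,fx=S,fy=S,interpolation=cv2.INTER_CUBIC),alpha=1.4)
    th=np.linspace(0,2*np.pi,37)[:-1]
    for a,col in [(1.57,(0,255,0)),(1.42,(0,0,255))]:
        k=np.array([-.07*np.cos(a),.075+.07*np.sin(a),0])
        for z in (.1625,.1175):
            P=W(f,np.c_[k[0]+.01*np.cos(th),k[1]+.01*np.sin(th),z+0*th])
            for u in ((proj(c,P)-[x,y])+.5)*S-.5: cv2.circle(m,tuple(np.round(u).astype(int)),1,col,-1)
    for z,r in ((.106,.026),(.162,.016)):
        P=W(f,np.c_[r*np.cos(th),r*np.sin(th),z+0*th])
        for u in ((proj(c,P)-[x,y])+.5)*S-.5: cv2.circle(m,tuple(np.round(u).astype(int)),1,(255,255,0),-1)
    cv2.imwrite(f'pics/z14_{n}.png',m)
E
```

```text
18.4 [0.56141581 0.30206614 0.27349648] [0.44189475 0.39955355 0.68991449]
```

View pics/z14_side.png

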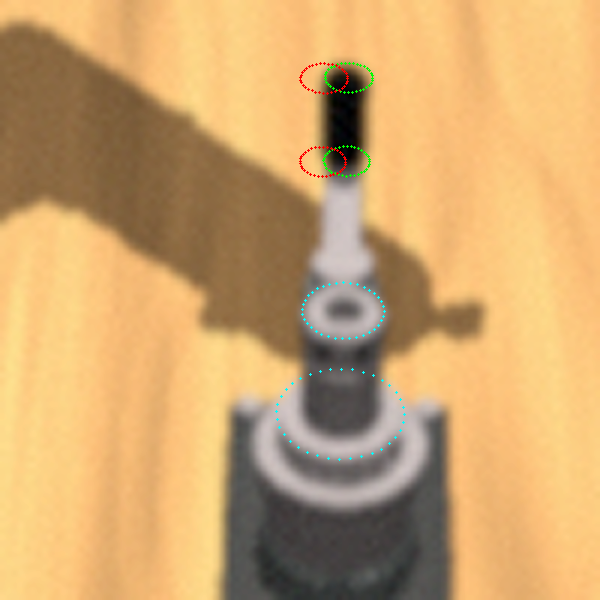

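View pics/z14_top.png

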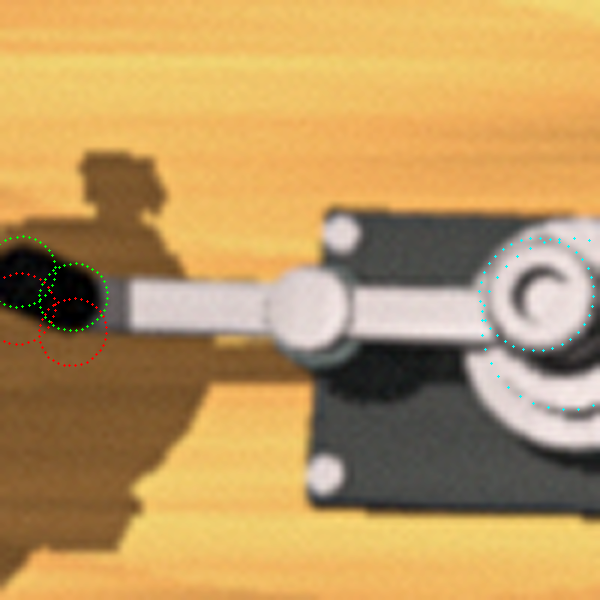

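Call:
send_rows(
  rows=[
    [0,0,0,0,0,0,0.35],
    [0,0,0,0,0,0,0.35],
    [0,0,0,0,0,0,0.35],
  ],
)

```text
time_s: 18.8
tool_pos: [0.5589, 0.3017, 0.2623]
ee_rot: [-0.0, -0.695, 0.719, -0.0]
ft_force: [0.7, -0.0, 0.3]
gripper_width: 0.65
```

```bash
python3 -c "
from h import *
print(ctrl.state()['tool_pos'],ctrl.state()['ft_force'])
print(ctrl.sign_off())"
```

```text
[0.55890522 0.30173677 0.26233872] [ 0.66689062 -0.03441831  0.30706985]
the job is handed in; nothing more can be done
None
```

I took the steel holder from the rest, stood it nose up in the socket and lowered it under force control until the flange carried load. I then let go and pushed the lock arm by its knob to its stop. I handed the job in at about 18.8 s.

- **Holder:** in the last pictures it stands upright, matching the home position to about a pixel (roughly 2 mm). While lowering it I felt slight contact with the taper about 3–4 mm above home, and re-centring by about 1 mm freed it.
- **Lock arm:** it met a hard stop, with 18 N at the knob and no further travel. The arm lies along the fixture's y axis with the hook over the flange. The knob showed about 0.7 pixel short of the 1.57 rad model, roughly 0.02 rad, which still leaves it above 1.45.
- **Robot:** it ended well clear of everything, with no contact force at the wrist.
- **Bystanders:** I stayed clear of the spare holder, the oil bottle and the wrench, but I did not measure their positions again at the end.

No check failed. The side and top pictures disagreed by 1–2 mm on where the holder sat in the fingers before insertion; the contact forces settled it.

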